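# Square and oil a shim pack

## Task

Make up the shim pack: get every brass shim plate out of the tip-up case by pressing its end farthest from the robot so that it tips up, and stack them all flat on the bars of the squaring fixture, either way round, each pushed flush against the two side stops and the end stop. Once the whole pack is squared, give it a shot of oil by pressing the bottle's nozzle cap fully down for a moment and letting it spring back. Press the tipped pocket floors of the case back level, and leave the bushings and the screwdriver where they are.

Things in the scene. Friction and masses are not known exactly. Their poses are not given: they have to be found in the camera images.
- shim0: brass shim plate, a rectangular frame 110 x 56 x 6 mm (0.2 kg, varies by a fifth) with a 60 x 22 mm window along its middle; origin at the centre of its underside, x along its length, y across its width. All shims are alike; three or four are present. Starts lying level in pocket 0 of the case, its top flush with the rim, so that the fingers cannot reach its edges
- shim1: brass shim plate, a rectangular frame 110 x 56 x 6 mm (0.2 kg, varies by a fifth) with a 60 x 22 mm window along its middle; origin at the centre of its underside, x along its length, y across its width. All shims are alike; three or four are present. Starts lying level in pocket 1 of the case, its top flush with the rim, so that the fingers cannot reach its edges
- shim2: brass shim plate, a rectangular frame 110 x 56 x 6 mm (0.2 kg, varies by a fifth) with a 60 x 22 mm window along its middle; origin at the centre of its underside, x along its length, y across its width. All shims are alike; three or four are present. Starts lying level in pocket 2 of the case, its top flush with the rim, so that the fingers cannot reach its edges
- shim3: brass shim plate, a rectangular frame 110 x 56 x 6 mm (0.2 kg, varies by a fifth) with a 60 x 22 mm window along its middle; origin at the centre of its underside, x along its length, y across its width. All shims are alike; three or four are present. Starts lying level in pocket 3 of the case, its top flush with the rim, so that the fingers cannot reach its edges
- case: grey plastic tip-up case, 136 (x) x 330 (y) x 34 mm high, fixed; origin at the centre of its underside. Four open pockets, each 118 mm long (x) and 60 mm wide (y), side by side at y = -120, -40, +40, +120 mm; solid rim between them at z = 34 mm. Its -x side faces away from the robot: its +x points towards the robot, within 0.15 rad
- pocket0 (a point): centre of pocket 0 of the case, on the top of its level floor, 6 mm below the rim; axes as the case. Pressing the -x end of the shim (43 mm from here) down with 5 to 8 N tips floor and shim together, the shim's +x end rising about 29 mm
- floor0 (a joint): tilt of the rocking steel floor of pocket 0 (66 x 44 x 6 mm) about a stiff pivot 15 mm to the -x side of the pocket's centre, 25 mm above the bench. 0 = level, 0.45 rad = fully tipped, -x end down; it stays where it is left. Pressing the raised +x end of the empty floor (24 mm beyond the pivot, 4 N) levels it
- pocket1 (a point): centre of pocket 1 of the case, on the top of its level floor, 6 mm below the rim; axes as the case. Pressing the -x end of the shim (43 mm from here) down with 5 to 8 N tips floor and shim together, the shim's +x end rising about 29 mm
- floor1 (a joint): tilt of the rocking steel floor of pocket 1 (66 x 44 x 6 mm) about a stiff pivot 15 mm to the -x side of the pocket's centre, 25 mm above the bench. 0 = level, 0.45 rad = fully tipped, -x end down; it stays where it is left. Pressing the raised +x end of the empty floor (24 mm beyond the pivot, 4 N) levels it
- pocket2 (a point): centre of pocket 2 of the case, on the top of its level floor, 6 mm below the rim; axes as the case. Pressing the -x end of the shim (43 mm from here) down with 5 to 8 N tips floor and shim together, the shim's +x end rising about 29 mm
- floor2 (a joint): tilt of the rocking steel floor of pocket 2 (66 x 44 x 6 mm) about a stiff pivot 15 mm to the -x side of the pocket's centre, 25 mm above the bench. 0 = level, 0.45 rad = fully tipped, -x end down; it stays where it is left. Pressing the raised +x end of the empty floor (24 mm beyond the pivot, 4 N) levels it
- pocket3 (a point): centre of pocket 3 of the case, on the top of its level floor, 6 mm below the rim; axes as the case. Pressing the -x end of the shim (43 mm from here) down with 5 to 8 N tips floor and shim together, the shim's +x end rising about 29 mm
- floor3 (a joint): tilt of the rocking steel floor of pocket 3 (66 x 44 x 6 mm) about a stiff pivot 15 mm to the -x side of the pocket's centre, 25 mm above the bench. 0 = level, 0.45 rad = fully tipped, -x end down; it stays where it is left. Pressing the raised +x end of the empty floor (24 mm beyond the pivot, 4 N) levels it
- seat (a point): where the underside centre of the lowest squared shim belongs: on the fixture's bars, 24 mm above the bench, shim length along x. Two side stops have their faces at y = +28 mm (spanning x 42 to 54 mm and -54 to -42 mm); one end stop has its face at x = +55 mm (y -12 to +12 mm). Stop tops are 32 mm above the bars
- fixture: steel squaring fixture, fixed, base 225 x 150 x 8 mm; origin under the seat at bench height, axes as the seat. Two cross bars, 20 mm wide in x, at x = -44 and +44 mm, y from -70 to +40 mm, tops 24 mm above the bench, leave a gap below the shim's middle for fingers
- cap_top (a point): centre of the top of the white sprung nozzle cap (34 mm diameter, 22 mm high) on the aluminium oiler bottle (56 mm diameter) clamped on the fixture, 112 mm from the seat in +x, cap top 187 mm above the bench
- cap (a joint): travel of the nozzle cap: 0 = up, 0.008 m = fully down (about 7 N), springs back by itself
- bushing0: bystander: brass flanged bushing standing on its flange, flange 68 mm diameter, 54 mm high, loose; origin at the centre of its underside
- bushing1: bystander: brass flanged bushing standing on its flange, flange 68 mm diameter, 54 mm high, loose; origin at the centre of its underside
- screwdriver: bystander: screwdriver lying loose on the bench between case and fixture; origin under its middle, x along it
Things that resemble listed ones, but are neither listed nor needed, are in the scene too. Leave any blue look-alike of the shim3 alone.

How it is judged:
By the outcome, as a careful person would: the job done as asked, in the order asked, and still so for the second after the job is handed in, with the robot touching nothing.
Of shim0, shim1, shim2, shim3 only 3 to 4 are there at a start; the rules pass over those that are not, and their reading is None.
At some moment in a run one of shim0, shim1, shim2, shim3 may be knocked a few centimetres aside while the robot is not near it.
Once in a run the grip may slacken for a moment while it holds something.
It also fails if it takes over 210 s, if anything falls off the work surface, if the arm or the gripper's body presses on something with over 40 N, if the wrist force passes 120 N, or if a joint passes its speed limit or range.

## Robot

A 7-joint arm with a two-finger parallel gripper is mounted at the origin on the work surface. World frame = base frame: x ahead of the robot, y to its left, z up, the work surface at z = 0. Lengths are in mm, angles in rad, forces in N, time in s.
With the tool pointing down it reaches from about 400 to 875 mm from the base axis. Payload 4.4 kg.
Tool frame: the origin (TCP) lies at the very end of the fingers, on their centre line; the grasp point (between the pads) lies 19 mm behind it; y points along the fingers, x is the direction in which the jaws open and shut, and the axes are right-handed (so a half turn about y gives the same grasp; the last joint's range is limited). The gripper opens to 85 mm and grips with 20 to 120 N. Pads are 22 mm wide; open, the fingers measure 114 mm over their backs; the gripper's body (76 mm by 85 mm) begins 54 mm behind the grasp point. The pads swing forward as they close: fully open they stand 13 mm farther back than shut.
Start: joints at [-1.186, 0.628, 0.038, 1.517, -0.027, 0.996, -0.02], TCP at [283.175, 585.089, 231.313] pointing down, gripper open.
Joint ranges: [-3.06, 3.06], [-0.37, 2.12], [-1.25, 1.32], [0.18, 2.47], [-1.1, 4.24], [0.23, 1.98], [-2.94, 2.94]. Speed limits (rad/s): [2.57, 2.57, 3.14, 3.14, 3.14, 3.14, 3.14].

## Interface

Orientations are given as [roll, pitch, yaw] about the fixed x, y, z axes, in that order (R = Rz(yaw) Ry(pitch) Rx(roll)).
In Python, from cell import readout, eyes, finish_job gives the robot as it stands. The module is installed in compiled form; this text tells all that it offers.
- The arm moves only by the tool apply_moves, never from a script. Its argument "commands" is a list that holds one entry, the list of rows, each a list of 6 numbers: the shift along the tool's x, y, z in units of 0.04 m (1.0 is 0.04 m), then the turn, a rotation vector about the tool's x, y, z in units of 5 degrees (1.0 is 5 degrees). A call has 1 to 8 rows; each row shifts and turns the pose as measured when the row begins, along the tool's axes as they then stand; what a row does not reach is not made up. A row lasts 1/12 s, in which the tool goes at most 41.7 mm and 7.16 degrees, less where a joint would pass 70% of its speed; a pose out of reach is approached as far as the arm can. A call with a number of a shift or a turn outside -1 to 1 is refused whole. A call with a gripper value outside its range is refused whole. "claw" is the finger opening in mm, from 0 to 85.4, set as the call begins (left out, the last holds). The fingers move at their own pace and stop on an object; the grip force is fixed at half the most. Time passes only in rows, so rows that do not move let the fingers close. It gives the time, the measured TCP pose, the force and the opening at its end, in the units of the state.
- readout.read_state(): the state, without advancing time (a new reading comes with each control period).
- eyes.get_image(name): name is "scene" or "side" or "wrist"; returns a dict with "image" (400x640x3 uint8, red, green, blue), "mtx" (3x3 intrinsics, pixels), "rvec" (rotation vector, rad) and "tvec" (3), from world to camera coordinates, as OpenCV has them. Camera axes: x right, y down, z forward; pixel columns grow to the right and rows downward; lengths in mm; the calibration is good to about 2 mm. The wrist camera is an equidistant fisheye: a pixel r from the principal point sees the ray r / f radians off the axis. A picture is of the moment at which its call begins. There is no depth.
- finish_job(): hands the job in, once; it reports no verdict.
The state is a dict: "clock": time; "qpos": joint angles; "qd": joint speeds; "tau": joint torques, N m; "eef_pos": TCP position; "tool_rot": TCP orientation; "force": force on the tool from outside, world axes, zero at the start; "torque": the same for the moment, N m; "width": finger opening in mm.
Only numpy, scipy, OpenCV 4.12 (cv2) and the standard library are available. Lean on these libraries where they do the work, as an engineer would, in place of code of your own. Each camera call takes 0.05 s, during which the arm holds its last target. There are 200 camera calls.

## Working session

There is one attempt and no reset: what is moved stays moved. The work goes in short steps, Python scripts to look and compute and a tool call to move; the robot and the scene stay as the last step left them, time stands still between calls to the robot, and variables do not carry over. Pictures are saved under pics/ and viewed, about 12 in all and at most 16, crops included, and the job is handed in when it is done.

Besides the shell and the picture viewer there is one more tool, called after "Emit:" as name(argument=value, ...), one argument or row to a line, values as JSON. apply_moves: Moves the arm, as the interface text tells. Shifts and turns lie within -1 to 1; 1 stands for 0.04 m of shift or 5 degrees of turn. Its arguments: {"type":"object","properties":{"commands":{"type":"array"},"claw":{"type":"number"}},"required":["commands"]}

```bash
mkdir -p pics
cat > h.py <<'E'
import numpy as np, cv2
from scipy.spatial.transform import Rotation as R
from cell import readout, eyes
def shot(name,fn=None):
    d=eyes.get_image(name)
    if fn: cv2.imwrite('pics/'+fn,d['image'][:,:,::-1])
    return d
def ray(d,u,v,fish=False):
    K=np.array(d['mtx']);Rm=cv2.Rodrigues(np.array(d['rvec'],float))[0];t=np.array(d['tvec'],float).ravel()
    x=(u-K[0,2])/K[0,0];y=(v-K[1,2])/K[1,1]
    if fish:
        r=np.hypot(x,y);s=np.sin(r)/r if r>1e-9 else 1;c=np.array([x*s,y*s,np.cos(r)])
    else: c=np.array([x,y,1.])
    return -Rm.T@t, Rm.T@c
def onz(d,u,v,z,fish=False):
    o,k=ray(d,u,v,fish); return o+k*(z-o[2])/k[2]
def proj(d,p,fish=False):
    K=np.array(d['mtx']);Rm=cv2.Rodrigues(np.array(d['rvec'],float))[0];t=np.array(d['tvec'],float).ravel()
    c=Rm@np.array(p,float)+t
    if fish:
        h=np.hypot(c[0],c[1]);th=np.arctan2(h,c[2]);s=th/max(h,1e-9);return K[0,2]+K[0,0]*c[0]*s,K[1,2]+K[1,1]*c[1]*s
    return K[0,0]*c[0]/c[2]+K[0,2],K[1,1]*c[1]/c[2]+K[1,2]
E
python3 - <<'E'
from h import *
np.set_printoptions(precision=3,suppress=True)
print(readout.read_state())
for n in('scene','side','wrist'):
    d=shot(n,n+'0.png');print(n,d['mtx'],ray(d,320,200,n=='wrist'))
E
```

```text
{'clock': 0.0, 'qpos': array([-1.186,  0.629,  0.038,  1.518, -0.027,  0.996, -0.02 ]), 'qd': array([-0.002,  0.001,  0.   , -0.002,  0.001, -0.001,  0.001]), 'tau': array([ -0.001, -56.342,   1.226, -19.345,   0.011,   0.011,  -0.   ]), 'eef_pos': array([282.91 , 584.482, 230.379]), 'tool_rot': array([-1.571,  0.002,  1.12 ]), 'force': array([ 0.011,  0.139, -1.193]), 'torque': array([-0.039,  0.036, -0.021]), 'width': 85.32943590153526}
scene [[400.157   0.    317.743]
 [  0.    400.157 199.45 ]
 [  0.      0.      1.   ]] (array([1075.133, -523.701,  946.102]), array([-0.496,  0.463, -0.734]))
side [[411.791   0.    316.968]
 [  0.    411.791 199.351]
 [  0.      0.      1.   ]] (array([ 209.526, -798.886,  857.018]), array([ 0.297,  0.705, -0.644]))
wrist [[309.707   0.    318.41 ]
 [  0.    309.707 196.114]
 [  0.      0.      1.   ]] (array([215.723, 617.32 , 373.684]), array([ 0.277, -0.131, -0.952]))
```

View pics/scene0.png

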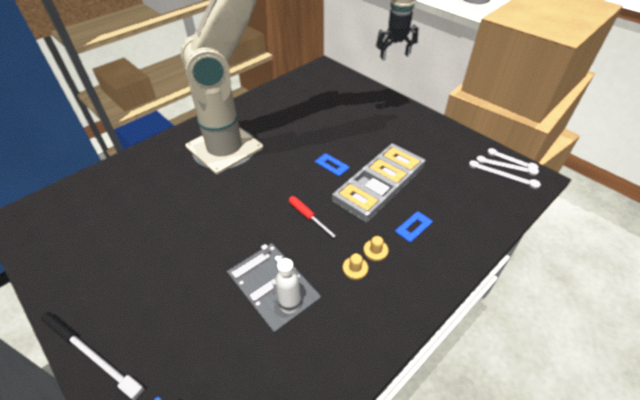

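View pics/side0.png

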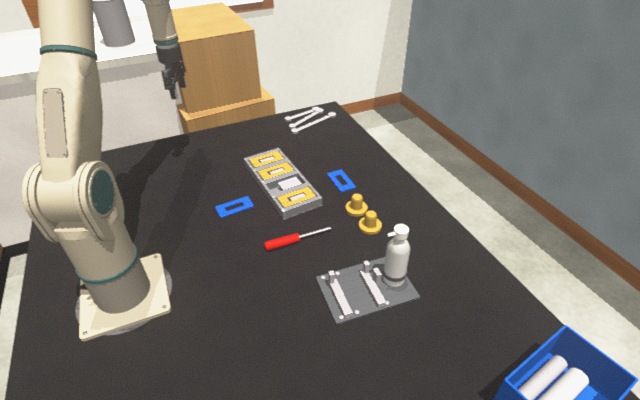

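Run:
```python
from h import *
np.set_printoptions(precision=1,suppress=True)
a=cv2.imread('pics/scene0.png');b=cv2.imread('pics/side0.png')
up=lambda i,x,y,w,h:cv2.resize(i[y:y+h,x:x+w],(400,300),interpolation=cv2.INTER_CUBIC)
cv2.imwrite('pics/m1.png',np.vstack([np.hstack([up(a,325,135,108,81),up(a,220,240,108,81)]),np.hstack([up(b,240,143,100,75),up(b,314,220,108,100*.81)if 0 else up(b,314,240,108,81)])]))
for n in('scene','side'):
    d=shot(n);hsv=cv2.cvtColor(d['image'],cv2.COLOR_RGB2HSV)
    m=cv2.inRange(hsv,(15,90,90),(32,255,255))
    for c in cv2.findContours(m,cv2.RETR_EXTERNAL,cv2.CHAIN_APPROX_NONE)[0]:
        if cv2.contourArea(c)<60: continue
        x,y,w,h=cv2.boundingRect(c)
        P=np.array([onz(d,p[0][0],p[0][1],34)[:2] for p in c],np.float32)
        r=cv2.minAreaRect(P);print(n,(x,y,w,h),np.round(r[0],1),np.round(r[1],1),round(r[2],1))
```

```text
scene (342, 253, 27, 27) [701.  -47.8] [75.9 74.8] 84.2
scene (363, 235, 26, 27) [700.1  39.2] [79.8 75.3] 83.4
scene (340, 184, 38, 26) [528.4 148.3] [112.   56.2] 5.4
scene (370, 159, 36, 23) [514.  307.6] [112.9  55.2] 5.4
scene (384, 148, 35, 21) [506.7 387.9] [113.2  56.4] 5.6
scene (94, 59, 70, 67) [-587.5  -78.6] [251.2 506.2] 81.8
scene (229, 25, 44, 49) [-481.5  516.8] [196.6 480.6] 40.3
scene (160, 7, 44, 17) [-1074.4   449.2] [ 47.1 262.5] 0.4
scene (445, 0, 177, 172) [ 444.8 1433.4] [ 598.1 1634.5] 13.7
scene (53, 0, 91, 49) [-1383.9   160.2] [438.6 737.3] 79.4
scene (16, 0, 39, 38) [-1633.4  -124.3] [115.3 621.3] 82.2
side (345, 193, 37, 42) [679.6  -4.3] [ 79.  186.1] 0.2
side (277, 186, 39, 22) [528.5 149.5] [113.3  59.2] 5.2
side (258, 162, 36, 18) [513.7 308.8] [113.8  59.1] 5.6
side (249, 151, 35, 17) [505.8 389.1] [114.   58.9] 5.0
side (171, 3, 104, 130) [ 598.4 1570.5] [1824.5  481.8] 83.1
```

View pics/m1.png

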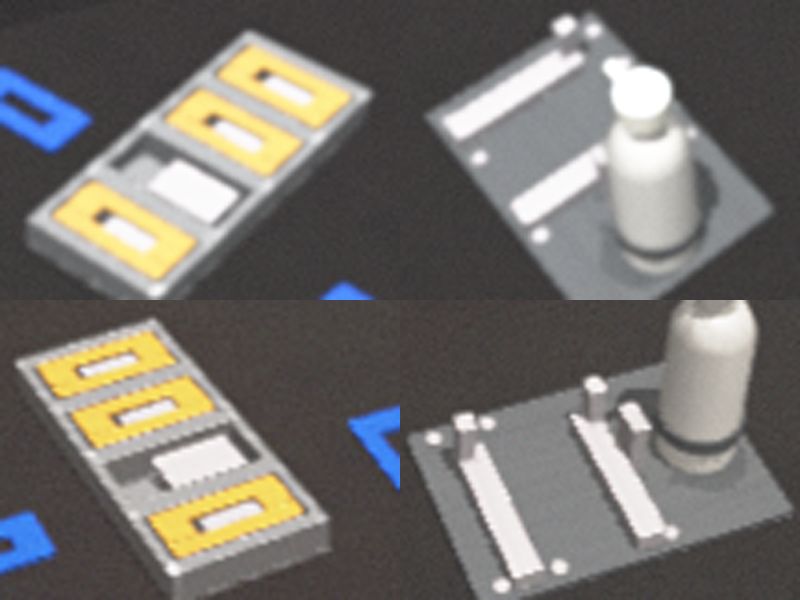

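Run:
```python
from h import *
np.set_printoptions(precision=1,suppress=True)
for n,roi in(('scene',(226,240,290,325)),('side',(312,262,420,325))):
    d=shot(n);g=cv2.cvtColor(d['image'],cv2.COLOR_RGB2HSV)
    m=cv2.inRange(g,(0,0,175),(180,60,255));k=np.zeros_like(m);k[roi[1]:roi[3],roi[0]:roi[2]]=1;m*=k
    for c in cv2.findContours(m,cv2.RETR_EXTERNAL,cv2.CHAIN_APPROX_NONE)[0]:
        if cv2.contourArea(c)<8: continue
        P=np.array([onz(d,p[0][0],p[0][1],24)[:2] for p in c],np.float32)
        r=cv2.minAreaRect(P);print(n,cv2.boundingRect(c),np.round(cv2.boxPoints(r),1).tolist(),np.round(r[1],1),round(r[2],1))
    cs={'scene':[(226.8,271),(272.7,242.7),(320.4,297.2)],'side':[(316.2,277.3),(420.6,296.7),(336.5,319)]}[n]
    for c in cs: print(n,onz(d,*c,8))
    # cap top
    cap={'scene':(286,264.5),'side':(401,230)}[n];print('cap',onz(d,*cap,187))
```

```text
scene (255, 301, 6, 5) [[594.9000244140625, -295.5], [596.5999755859375, -308.20001220703125], [606.4000244140625, -306.79998779296875], [604.7999877929688, -294.20001220703125]] [ 9.9 12.7] 7.6
scene (239, 280, 5, 5) [[516.7000122070312, -290.20001220703125], [517.0999755859375, -301.3999938964844], [528.0999755859375, -301.0], [527.7000122070312, -289.79998779296875]] [11.  11.2] 2.0
scene (250, 255, 40, 52) [[476.79998779296875, -223.0], [596.9000244140625, -325.20001220703125], [662.2000122070312, -248.60000610351562], [542.0, -146.3000030517578]] [100.7 157.7] 49.6
scene (231, 253, 39, 25) [[475.6000061035156, -298.5], [501.70001220703125, -300.6000061035156], [510.8999938964844, -188.60000610351562], [484.70001220703125, -186.39999389648438]] [112.4  26.2] 85.3
scene (270, 246, 5, 4) [[483.0, -166.5], [490.5, -173.6999969482422], [498.5, -165.3000030517578], [491.0, -158.10000610351562]] [11.6 10.4] 46.4
scene (262, 245, 6, 5) [[464.5, -181.1999969482422], [475.70001220703125, -190.0], [484.5, -178.89999389648438], [473.20001220703125, -170.10000610351562]] [14.2 14.3] 51.7
sce
[... 1238 characters left out ...]
875, -160.39999389648438]] [13.3 26. ] 66.0
side (373, 268, 9, 8) [[607.2000122070312, -223.6999969482422], [620.0, -224.10000610351562], [620.5999755859375, -199.3000030517578], [607.9000244140625, -199.0]] [24.7 12.8] 88.5
side (394, 262, 13, 16) [[642.4000244140625, -243.5], [663.5999755859375, -260.8999938964844], [700.5999755859375, -216.0], [679.4000244140625, -198.60000610351562]] [58.2 27.5] 50.5
side (364, 262, 6, 4) [[594.0999755859375, -179.60000610351562], [606.0999755859375, -185.0], [610.4000244140625, -175.5], [598.2999877929688, -170.10000610351562]] [10.4 13.2] 65.9
side [ 467.1 -153.8    8. ]
side [ 680.6 -315.9    8. ]
side [ 461.9 -289.4    8. ]
cap [ 646.5 -241.9  187. ]
```

```bash
cat >> h.py <<'E'
A=np.radians(5.37);U=np.array([np.cos(A),np.sin(A),0]);V=np.array([-U[1],U[0],0])
S={'A':np.array([528.5,149,28]),'B':np.array([513.9,308.2,28]),'C':np.array([506.3,388.5,28])}
def rot(yawdeg,tilt=0): return R.from_euler('xyz',[-np.pi/2,0,np.radians(yawdeg)])*R.from_rotvec([np.radians(tilt),0,0])
def plan(*wps,step=38,start=None):
    """wps: (pos,rotation) list; prints rows"""
    s=readout.read_state();p=np.array(s['eef_pos']) if start is None else start[0];q=R.from_euler('xyz',s['tool_rot']) if start is None else start[1]
    np.set_printoptions(precision=2,suppress=True)
    print('at',np.round(p,1),np.round(np.degrees(s['tool_rot']),1),'F',np.round(s['force'],1),'w',round(s['width'],1),'t',round(s['clock'],1))
    rows=[]
    for P,Q in wps:
        P=np.array(P,float);rv=(q.inv()*Q).as_rotvec()
        n=int(max(1,np.ceil(np.linalg.norm(P-p)/step),np.ceil(np.degrees(np.linalg.norm(rv))/4.9)))
        for i in range(n):
            qq=q*R.from_rotvec(rv*i/n);rows.append(np.r_[qq.inv().apply((P-p)/n)/40,np.degrees(rv/n)/5])
        p,q=P,Q
    for i in range(0,len(rows),8): print([[round(float(x),2)+0. for x in r] for r in rows[i:i+8]])
E
python3 - <<'E'
from h import *
q=rot(95.37)
t=S['A']+46*U
plan(([t[0],t[1],231],q),([t[0],t[1],60],q))
E
```

```text
at [283.1 585.  231.1] [-90.    0.   64.2] F [-0.3 -0.3  0.1] w 85.5 t 0.3
[[-0.47, 0.0, -0.8, 0.0, -0.45, 0.0], [-0.5, 0.0, -0.79, 0.0, -0.45, 0.0], [-0.53, 0.0, -0.77, 0.0, -0.45, 0.0], [-0.56, 0.0, -0.74, 0.0, -0.45, 0.0], [-0.59, 0.0, -0.72, 0.0, -0.45, 0.0], [-0.61, 0.0, -0.7, 0.0, -0.45, 0.0], [-0.64, 0.0, -0.67, 0.0, -0.45, 0.0], [-0.67, 0.0, -0.65, 0.0, -0.45, 0.0]]
[[-0.69, 0.0, -0.62, 0.0, -0.45, 0.0], [-0.71, 0.0, -0.59, 0.0, -0.45, 0.0], [-0.74, 0.0, -0.57, 0.0, -0.45, 0.0], [-0.76, 0.0, -0.54, 0.0, -0.45, 0.0], [-0.78, 0.0, -0.51, 0.0, -0.45, 0.0], [-0.8, 0.0, -0.48, 0.0, -0.45, 0.0], [0.0, 0.86, 0.0, 0.0, 0.0, 0.0], [0.0, 0.86, 0.0, 0.0, 0.0, 0.0]]
[[0.0, 0.86, 0.0, 0.0, 0.0, 0.0], [0.0, 0.86, 0.0, 0.0, 0.0, 0.0], [0.0, 0.86, 0.0, 0.0, 0.0, 0.0]]
```

Emit:
apply_moves(
  commands=[
    [[-0.47,0,-0.8,0,-0.45,0],[-0.5,0,-0.79,0,-0.45,0],[-0.53,0,-0.77,0,-0.45,0],[-0.56,0,-0.74,0,-0.45,0],[-0.59,0,-0.72,0,-0.45,0],[-0.61,0,-0.7,0,-0.45,0],[-0.64,0,-0.67,0,-0.45,0],[-0.67,0,-0.65,0,-0.45,0]],
  ],
  claw=0,
)

```text
clock: 1.02
eef_pos: [449.3, 342.2, 228.4]
tool_rot: [-1.566, -0.007, 1.471]
force: [0.4, 0.9, -0.4]
width: -0.1
```

Emit:
apply_moves(
  commands=[
    [[-0.69,0,-0.62,0,-0.45,0],[-0.71,0,-0.59,0,-0.45,0],[-0.74,0,-0.57,0,-0.45,0],[-0.76,0,-0.54,0,-0.45,0],[-0.78,0,-0.51,0,-0.45,0],[-0.8,0,-0.48,0,-0.45,0],[0,0,0,0,0,0],[0,0,0,0,0,0]],
  ],
)

```text
clock: 1.68
eef_pos: [594.0, 140.7, 227.2]
tool_rot: [-1.573, -0.003, 1.705]
force: [-0.6, 0.9, -0.5]
width: 0.1
```

Run:
```python
from h import *
q=rot(95.37);t=S['A']+46*U
plan(([t[0],t[1],190],q),([t[0],t[1],48],q))
d=shot('wrist');hsv=cv2.cvtColor(d['image'],cv2.COLOR_RGB2HSV)
cv2.imwrite('pics/w1.png',d['image'][:,:,::-1])
m=cv2.inRange(hsv,(15,90,90),(32,255,255))
for c in cv2.findContours(m,cv2.RETR_EXTERNAL,cv2.CHAIN_APPROX_NONE)[0]:
    if cv2.contourArea(c)<200: continue
    P=np.array([onz(d,p[0][0],p[0][1],34,True)[:2] for p in c],np.float32)
    r=cv2.minAreaRect(P);print(cv2.boundingRect(c),np.round(r[0],1),np.round(r[1],1),round(r[2],1))
```

```text
at [594.  140.7 227.2] [-90.1  -0.1  97.7] F [-0.6  0.9 -0.5] w 0.1 t 1.7
[[0.19, 0.47, 0.22, 0.01, 0.23, 0.02], [0.18, 0.47, 0.23, 0.01, 0.23, 0.02], [0.0, 0.89, 0.0, 0.0, 0.0, 0.0], [0.0, 0.89, 0.0, 0.0, 0.0, 0.0], [0.0, 0.89, 0.0, 0.0, 0.0, 0.0], [0.0, 0.89, 0.0, 0.0, 0.0, 0.0]]
(213, 206, 52, 52) [680.2  54.6] [66.3 65.6] 18.4
(154, 198, 49, 49) [681.7 -29.4] [65.2 75.5] 10.7
(610, 152, 30, 117) [611.8 728.3] [275.4 113. ] 37.1
(497, 89, 44, 90) [508.7 386.1] [111.2  59.2] 5.4
(441, 78, 51, 97) [516. 306.] [111.2  58.3] 5.4
(305, 64, 57, 103) [530.6 147.6] [111.5  57.2] 5.3
```

View pics/w1.png

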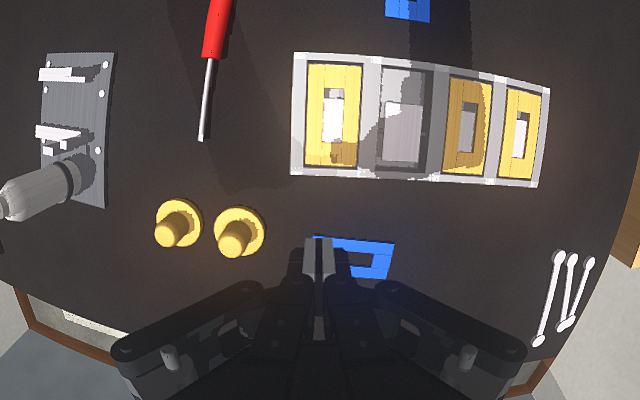

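Emit:
apply_moves(
  commands=[
    [[0.2,0.45,0.2,0,0.23,0],[0.18,0.45,0.2,0,0.23,0],[0,0.85,0,0,0,0],[0,0.85,0,0,0,0],[0,0.85,0,0,0,0],[0,0.5,0,0,0,0],[0,0,0,0,0,0],[0,0,0,0,0,0]],
  ],
)

```text
clock: 2.4
eef_pos: [575.1, 165.1, 67.4]
tool_rot: [-1.581, -0.006, 1.672]
force: [-0.7, -0.4, -0.2]
width: 0.4
```

```bash
sed -i "s/^S=.*/S={'A':np.array([529.5,148.3,28]),'B':np.array([515,307.1,28]),'C':np.array([507.5,387.3,28])}/" h.py
python3 - <<'E'
from h import *
q=rot(95.37);t=S['A']+46*U
plan(([t[0],t[1],45],q),([t[0],t[1],35],q))
E
```

```text
at [575.1 165.1  67.4] [-90.6  -0.4  95.8] F [-0.7 -0.4 -0.2] w 0.4 t 2.4
[[-0.32, 0.56, 0.03, 0.11, 0.09, 0.07], [0.0, 0.25, 0.0, 0.0, 0.0, 0.0]]
```

Emit:
apply_moves(
  commands=[
    [[-0.3,0.4,0,0.1,0.1,0],[0,0,0,0,0,0],[0,0.2,0,0,0,0],[0,0,0,0,0,0]],
  ],
)

```text
clock: 2.73
eef_pos: [578.3, 158.5, 48.2]
tool_rot: [-1.579, -0.01, 1.668]
force: [0.3, -0.2, -0.7]
width: 0.2
```

Run:
```python
from h import *
q=rot(95.37);t=S['A']+46*U
plan(([t[0],t[1],35],q))
```

```text
at [578.3 158.5  48.2] [-90.5  -0.6  95.6] F [ 0.3 -0.2 -0.7] w 0.2 t 2.7
[[-0.14, 0.33, 0.09, 0.09, 0.04, 0.11]]
```

Emit:
apply_moves(
  commands=[
    [[-0.15,0.15,0.1,0.05,0,0.1],[-0.1,0.1,0.05,0,0,0.05],[0,0,0,0,0,0],[0,0,0,0,0,0]],
  ],
)

```text
clock: 3.07
eef_pos: [574.7, 149.4, 40.8]
tool_rot: [-1.58, 0.003, 1.67]
force: [0.2, -0.3, -0.5]
width: -0.2
```

Emit:
apply_moves(
  commands=[
    [[0,0.1,0,0,0,0],[0,0.1,0,0,0,0],[0,0.1,0,0,0,0]],
  ],
)

```text
clock: 3.32
eef_pos: [576.6, 149.8, 29.9]
tool_rot: [-1.584, 0.002, 1.67]
force: [1.5, -0.2, 6.0]
width: 0.0
```

Emit:
apply_moves(
  commands=[
    [[0,0.1,0,0,0,0],[0,0.1,0,0,0,0]],
  ],
)

```text
clock: 3.48
eef_pos: [577.6, 149.9, 22.3]
tool_rot: [-1.586, 0.002, 1.669]
force: [-2.9, -1.1, 20.6]
width: -0.3
```

```bash
cat >> h.py <<'E'
T=0.45
E_=-U*np.cos(T)+np.array([0,0,np.sin(T)]);N_=U*np.sin(T)+np.array([0,0,np.cos(T)])
def grasp(k,s=36.5,h=-3.): 
    pv=S[k]+15*U;pv[2]=25;return pv+h*N_+s*E_
E
python3 - <<'E'
from h import *
q=rot(95.37);qt=rot(95.37,25.8);g=grasp('A');p=readout.read_state()['eef_pos']
print(g);plan((p+[0,0,70],q),(g+60*N_,qt))
E
```

```text
[510.41292465 146.50582294  38.17490069]
at [577.6 149.9  22.3] [-90.9   0.1  95.7] F [-2.9 -1.1 20.6] w -0.3 t 3.5
[[0.0, -0.87, -0.01, 0.09, 0.03, -0.01], [0.0, -0.87, -0.01, 0.09, 0.03, -0.01], [0.01, 0.0, 0.17, 0.86, 0.0, 0.0], [0.01, 0.01, 0.17, 0.86, 0.0, 0.0], [0.01, 0.03, 0.17, 0.86, 0.0, 0.0], [0.01, 0.04, 0.17, 0.86, 0.0, 0.0], [0.01, 0.05, 0.16, 0.86, 0.0, 0.0], [0.01, 0.06, 0.16, 0.86, 0.0, 0.0]]
```

Emit:
apply_moves(
  commands=[
    [[0,-0.8,0,0.1,0,0],[0,-0.8,0,0.1,0,0],[0,0,0.17,0.86,0,0],[0,0,0.17,0.86,0,0],[0,0,0.17,0.86,0,0],[0,0.03,0.17,0.86,0,0],[0,0.05,0.17,0.86,0,0],[0,0,0,0,0,0]],
  ],
  claw=76,
)

```text
clock: 4.15
eef_pos: [540.2, 147.0, 89.3]
tool_rot: [-1.174, 0.001, 1.671]
force: [1.3, -0.6, -0.3]
width: 76.0
```

Run:
```python
from h import *
qt=rot(95.37,25.8);g=grasp('A')
plan((g+60*N_,qt),(g,qt))
d=shot('side');e=shot('wrist');s=shot('scene')
cv2.imwrite('pics/m2.png',np.vstack([np.hstack([cv2.resize(d['image'][130:230,230:350],(400,300),interpolation=2),cv2.resize(s['image'][130:230,320:440],(400,300),interpolation=2)]),cv2.resize(e['image'][50:290,100:500],(800,400))[:,:,:]])[:,:,::-1])
```

```text
at [540.2 147.   89.3] [-67.2   0.   95.7] F [ 1.3 -0.6 -0.3] w 76.0 t 4.2
[[0.06, -0.03, 0.11, 0.61, 0.06, -0.04], [0.0, 0.75, 0.0, 0.0, 0.0, 0.0], [0.0, 0.75, 0.0, 0.0, 0.0, 0.0]]
```

View pics/m2.png

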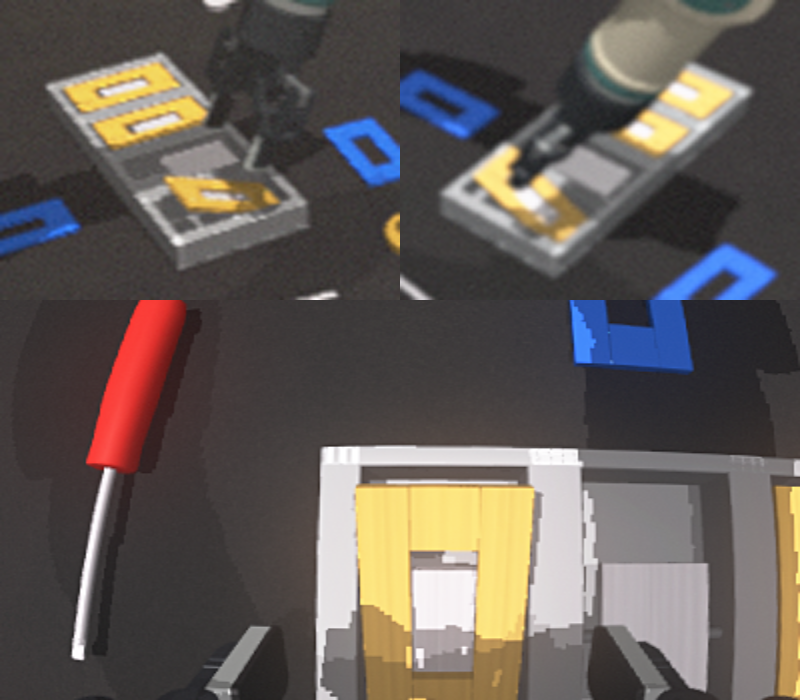

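Emit:
apply_moves(
  commands=[
    [[0.05,0.1,0.1,0.5,0,0],[0,0.4,0.05,0.1,0,0],[0,0.5,0,0,0,0],[0,0.2,0,0,0,0],[0,0,0,0,0,0],[0,0,0,0,0,0]],
  ],
)

```text
clock: 4.8
eef_pos: [512.0, 147.4, 50.9]
tool_rot: [-1.133, 0.001, 1.674]
force: [0.3, 0.5, 0.2]
width: 76.1
```

Run:
```python
from h import *
qt=rot(95.37,25.8);g=grasp('A')
plan((g,qt))
```

```text
at [512.  147.4  50.9] [-64.9   0.   95.9] F [0.3 0.5 0.2] w 76.1 t 4.8
[[-0.02, 0.31, -0.1, 0.15, 0.09, -0.05]]
```

Emit:
apply_moves(
  commands=[
    [[-0.02,0.2,-0.07,0.1,0.1,0],[0,0.15,-0.05,0.1,0,0],[0,0,0,0,0,0],[0,0,0,0,0,0]],
  ],
)

```text
clock: 5.13
eef_pos: [512.7, 146.9, 37.0]
tool_rot: [-1.12, 0.004, 1.665]
force: [1.1, 0.0, 0.6]
width: 75.8
```

Run:
```python
from h import *
qt=rot(95.37,25.8);g=grasp('A')
plan((g,qt))
```

```text
at [512.7 146.9  37. ] [-64.2   0.2  95.4] F [1.1 0.  0.6] w 75.8 t 5.1
[[0.0, 0.0, 0.06, 0.0, -0.01, -0.05]]
```

Well placed; grip, then lift along the shim normal.

Emit:
apply_moves(
  commands=[
    [[0,0,0.03,0,0,0],[0,0,0,0,0,0],[0,0,0,0,0,0],[0,0,0,0,0,0],[0,0,0,0,0,0],[0,0,0,0,0,0]],
  ],
  claw=50,
)

```text
clock: 5.63
eef_pos: [512.6, 146.8, 38.2]
tool_rot: [-1.122, 0.004, 1.665]
force: [-0.3, 0.5, -1.3]
width: 53.7
```

Emit:
apply_moves(
  commands=[
    [[0,-0.3,0,0,0,0],[0,-0.5,0,0,0,0],[0,-0.7,0,0,0,0],[0,-0.7,0,0,0,0],[0,0,0,0,0,0]],
  ],
)

```text
clock: 6.05
eef_pos: [545.8, 149.9, 117.1]
tool_rot: [-1.106, 0.006, 1.666]
force: [1.2, -0.7, -1.2]
width: 53.6
```

```bash
cat >> h.py <<'E'
FY=-4.6;SEAT=np.array([538.4,-231.2,24]);FX=np.array([np.cos(np.radians(FY)),np.sin(np.radians(FY)),0]);FV=np.array([-FX[1],FX[0],0])
E
python3 - <<'E'
from h import *
qt=rot(95.37,25.8);q=rot(90+FY)
p=readout.read_state()['eef_pos']
t=SEAT-21.5*FX-FV*3;t[2]=150
plan(([p[0],p[1],150],q),(t,q))
d=shot('side');e=shot('wrist')
cv2.imwrite('pics/m3.png',np.vstack([cv2.resize(d['image'][80:260,200:440],(600,450),interpolation=2),cv2.resize(e['image'][150:310,100:500],(600,240))])[:600,:,::-1])
E
```

```text
at [545.8 149.9 117.1] [-63.4   0.3  95.5] F [ 1.2 -0.7 -1.2] w 53.6 t 6.0
[[0.0, -0.12, 0.06, -0.88, 0.33, -0.09], [0.0, -0.13, 0.05, -0.88, 0.33, -0.09], [0.0, -0.13, 0.04, -0.88, 0.33, -0.09], [0.0, -0.13, 0.03, -0.88, 0.33, -0.09], [0.0, -0.14, 0.02, -0.88, 0.33, -0.09], [0.0, -0.14, 0.01, -0.88, 0.33, -0.09], [-0.87, 0.0, 0.0, 0.0, 0.0, 0.0], [-0.87, 0.0, 0.0, 0.0, 0.0, 0.0]]
[[-0.87, 0.0, 0.0, 0.0, 0.0, 0.0], [-0.87, 0.0, 0.0, 0.0, 0.0, 0.0], [-0.87, 0.0, 0.0, 0.0, 0.0, 0.0], [-0.87, 0.0, 0.0, 0.0, 0.0, 0.0], [-0.87, 0.0, 0.0, 0.0, 0.0, 0.0], [-0.87, 0.0, 0.0, 0.0, 0.0, 0.0], [-0.87, 0.0, 0.0, 0.0, 0.0, 0.0], [-0.87, 0.0, 0.0, 0.0, 0.0, 0.0]]
[[-0.87, 0.0, 0.0, 0.0, 0.0, 0.0]]
```

View pics/m3.png

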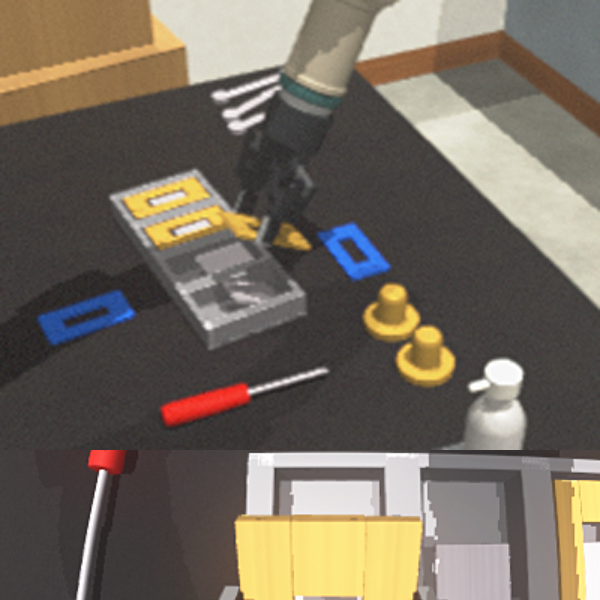

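Emit:
apply_moves(
  commands=[
    [[0,-0.12,0.05,-0.88,0.33,-0.1],[0,-0.13,0.05,-0.88,0.33,-0.1],[0,-0.13,0.04,-0.88,0.33,-0.1],[0,-0.13,0.03,-0.88,0.33,-0.1],[-0.3,-0.14,0.02,-0.88,0.33,-0.1],[-0.6,-0.14,0,-0.88,0.33,-0.1],[-0.85,0,0,0,0,0],[-0.85,0,0,0,0,0]],
  ],
)

```text
clock: 6.82
eef_pos: [520.8, 51.1, 134.0]
tool_rot: [-1.557, -0.005, 1.496]
force: [0.6, 0.2, -2.3]
width: 53.7
```

Emit:
apply_moves(
  commands=[
    [[-0.87,0,0,0,0,0],[-0.87,0,0,0,0,0],[-0.87,0,0,0,0,0],[-0.87,0,0,0,0,0],[-0.7,0,0,0,0,0],[-0.4,0,0,0,0,0],[0,0,0,0,0,0],[0,0,0,0,0,0]],
  ],
)

```text
clock: 7.48
eef_pos: [486.5, -145.7, 123.4]
tool_rot: [-1.528, -0.003, 1.488]
force: [0.2, 1.2, -2.0]
width: 53.7
```

Run:
```python
from h import *
q=rot(90+FY)
t=SEAT-21.5*FX-FV*3;t[2]=110
plan((t,q))
```

```text
at [ 486.5 -145.7  123.4] [-87.5  -0.2  85.3] F [ 0.2  1.2 -2. ] w 53.7 t 7.5
[[-0.7, 0.1, -0.32, -0.16, -0.01, 0.01], [-0.7, 0.1, -0.31, -0.16, -0.01, 0.01], [-0.7, 0.11, -0.31, -0.16, -0.01, 0.01]]
```

Emit:
apply_moves(
  commands=[
    [[-0.6,0,-0.3,-0.15,0,0],[-0.7,0,-0.3,-0.15,0,0],[-0.5,0,-0.25,-0.15,0,0],[-0.3,0,-0.1,0,0,0],[0,0,0,0,0,0],[0,0,0,0,0,0]],
  ],
)

```text
clock: 7.98
eef_pos: [514.6, -222.7, 116.7]
tool_rot: [-1.556, -0.013, 1.501]
force: [-1.0, 0.0, -1.7]
width: 53.6
```

Run:
```python
from h import *
q=rot(90+FY)
t=SEAT-21.5*FX-FV*3;t[2]=110
plan((t,q))
e=shot('wrist','w2.png');
for p in([55,0,56],[54,28,56],[42,28,56],[-54,28,56],[-34,-70,24],[-54,-70,24],[34,-70,24],[54,-70,24]):
    print(p,np.round(proj(e,SEAT*[1,1,0]+p[0]*FX+p[1]*FV+[0,0,p[2]],True)))
```

```text
at [ 514.6 -222.7  116.7] [-89.1  -0.7  86. ] F [-1.   0.  -1.7] w 53.6 t 8.0
[[-0.24, 0.16, -0.07, -0.17, 0.13, 0.15]]
[55, 0, 56] [309. 306.]
[54, 28, 56] [343. 305.]
[42, 28, 56] [344. 293.]
[-54, 28, 56] [350. 173.]
[-34, -70, 24] [223. 188.]
[-54, -70, 24] [222. 164.]
[34, -70, 24] [230. 263.]
[54, -70, 24] [233. 282.]
```

View pics/w2.png

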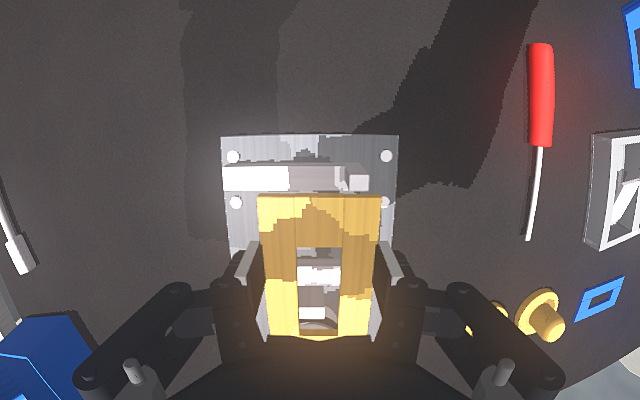

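```bash
cat >> h.py <<'E'
def fix(p): p=np.array(p)-SEAT; return np.array([p@FX,p@FV,p[2]])
def shimtop(d,z):
    """near-end corners of the held shim -> fixture coords"""
    hsv=cv2.cvtColor(d['image'],cv2.COLOR_RGB2HSV);m=cv2.inRange(hsv,(15,100,60),(32,255,255));m[:, :230]=0;m[:,410:]=0;m[350:]=0
    c=max(cv2.findContours(m,cv2.RETR_EXTERNAL,cv2.CHAIN_APPROX_NONE)[0],key=cv2.contourArea)[:,0]
    l=c[np.argmin(c@[1,1])];r=c[np.argmin(c@[-1,1])]
    return l,r,[np.round(fix(onz(d,*x,z,True)),1) for x in(l,r)]
E
python3 - <<'E'
from h import *
e=shot('wrist');s=readout.read_state();p=s['eef_pos'];print(fix(p))
for dz in(6,9,12): print(dz,shimtop(e,p[2]+dz))
E
```

```text
[-24.40571256   7.05698237  92.94051415]
6 (array([258, 196], dtype=int32), array([379, 195], dtype=int32), [array([-56.7, -22.2,  98.9]), array([-57.7,  34.6,  98.9])])
9 (array([258, 196], dtype=int32), array([379, 195], dtype=int32), [array([-57.6, -21.7, 101.9]), array([-58.5,  34. , 101.9])])
12 (array([258, 196], dtype=int32), array([379, 195], dtype=int32), [array([-58.5, -21.1, 104.9]), array([-59.4,  33.3, 104.9])])
```

Run:
```python
from h import *
q=rot(90+FY)
t=SEAT-26.5*FX-FV*2.5
plan((t*[1,1,0]+[0,0,75],q),(t*[1,1,0]+[0,0,30],q))
```

```text
at [ 514.6 -222.2  116.9] [-89.1  -0.7  86.1] F [ 0.4  0.5 -1.4] w 53.9 t 8.1
[[-0.13, 0.52, 0.02, -0.09, 0.07, 0.07], [-0.12, 0.52, 0.02, -0.09, 0.07, 0.07], [0.0, 0.56, 0.0, 0.0, 0.0, 0.0], [0.0, 0.56, 0.0, 0.0, 0.0, 0.0]]
```

Emit:
apply_moves(
  commands=[
    [[-0.2,0.3,0.03,-0.15,0.1,0.1],[-0.15,0.4,0.02,-0.1,0.1,0.1],[0,0.3,0,0,0,0],[0,0.1,0,0,0,0],[0,0,0,0,0,0],[0,0,0,0,0,0]],
  ],
)

```text
clock: 8.58
eef_pos: [512.2, -225.2, 72.7]
tool_rot: [-1.577, 0.0, 1.497]
force: [-0.4, 0.5, -1.9]
width: 53.7
```

Run:
```python
from h import *
q=rot(90+FY)
t=SEAT-26.5*FX-FV*2.5
plan((t*[1,1,0]+[0,0,30],q))
e=shot('wrist');p=readout.read_state()['eef_pos'];print(fix(p),shimtop(e,p[2]+9))
```

```text
at [ 512.2 -225.2   72.7] [-90.4   0.   85.8] F [-0.4  0.5 -1.9] w 53.7 t 8.6
[[-0.08, 0.53, 0.0, 0.04, 0.04, 0.0], [-0.08, 0.53, 0.0, 0.04, 0.04, 0.0]]
[-26.36   4.05  48.87] (array([259, 195], dtype=int32), array([379, 195], dtype=int32), [array([-60.5, -23.7,  57.9]), array([-61. ,  31.1,  57.9])])
```

Emit:
apply_moves(
  commands=[
    [[-0.12,0,0,0,0,0],[-0.1,0.1,0,0,0.05,0],[-0.05,0.3,0,0,0,0],[0,0.35,0,0,0,0],[0,0.2,0,0,0,0],[0,0.05,0,0,0,0],[0,0,0,0,0,0]],
  ],
)

```text
clock: 9.22
eef_pos: [514.3, -238.6, 32.0]
tool_rot: [-1.583, 0.002, 1.492]
force: [0.5, -0.4, -2.4]
width: 53.6
```

Run:
```python
from h import *
q=rot(90+FY)
t=SEAT-26.5*FX-FV*2.5
plan((t*[1,1,0]+[0,0,21],q))
e=shot('wrist');p=readout.read_state()['eef_pos'];print(fix(p),shimtop(e,p[2]+9))
```

```text
at [ 514.3 -238.6   32. ] [-90.7   0.1  85.5] F [ 0.5 -0.4 -2.4] w 53.6 t 9.2
[[0.17, 0.27, 0.08, 0.14, 0.02, -0.03]]
[-23.52  -9.36   8.21] (array([259, 194], dtype=int32), array([379, 195], dtype=int32), [array([-58.2, -36.7,  17.2]), array([-57.9,  18. ,  17.2])])
```

Emit:
apply_moves(
  commands=[
    [[0.05,0.1,0.03,0.1,0,0],[0.05,0.08,0.02,0.05,0,0],[0,0.05,0,0,0,0],[0,0,0,0,0,0]],
  ],
)

```text
clock: 9.6
eef_pos: [513.3, -234.3, 23.1]
tool_rot: [-1.571, 0.003, 1.492]
force: [-0.7, -0.4, -1.6]
width: 54.1
```

Emit:
apply_moves(
  commands=[
    [[0,0.05,0,0,0,0],[0,0.03,0,0,0,0]],
  ],
)

```text
clock: 9.77
eef_pos: [513.5, -234.3, 20.5]
tool_rot: [-1.571, 0.003, 1.492]
force: [-2.4, 0.2, 3.1]
width: 53.9
```

Emit:
apply_moves(
  commands=[
    [[0.08,-0.01,0,0,0,0],[0.08,0,0,0,0,0],[0,0,0,0,0,0]],
  ],
)

```text
clock: 10.02
eef_pos: [514.9, -229.8, 21.8]
tool_rot: [-1.574, 0.006, 1.49]
force: [-1.1, -0.6, -0.0]
width: 53.7
```

Emit:
apply_moves(
  commands=[
    [[0.05,0,0,0,0,0],[0.05,0,0,0,0,0]],
  ],
)

```text
clock: 10.18
eef_pos: [514.9, -229.7, 21.9]
tool_rot: [-1.576, 0.011, 1.49]
force: [-0.8, -6.3, -1.4]
width: 53.6
```

Emit:
apply_moves(
  commands=[
    [[0,0.02,-0.06,0,0,0],[0,0,-0.06,0,0,0],[0,0,0,0,0,0]],
  ],
)

```text
clock: 10.43
eef_pos: [518.5, -230.1, 21.2]
tool_rot: [-1.573, 0.011, 1.489]
force: [-0.9, -2.3, 0.8]
width: 53.5
```

Emit:
apply_moves(
  commands=[
    [[0.02,0.02,-0.06,0,0,0],[0,0,-0.06,0,0,0]],
  ],
)

```text
clock: 10.6
eef_pos: [519.2, -230.2, 20.3]
tool_rot: [-1.564, 0.012, 1.489]
force: [-5.9, 0.3, 6.8]
width: 53.9
```

Emit:
apply_moves(
  commands=[
    [[0,0,0.02,0,0,0],[0,0,0,0,0,0],[0,0,0,0,0,0]],
  ],
  claw=68,
)

```text
clock: 10.85
eef_pos: [519.5, -228.3, 20.0]
tool_rot: [-1.566, 0.01, 1.49]
force: [0.4, -0.2, 0.3]
width: 68.2
```

Emit:
apply_moves(
  commands=[
    [[0,-0.3,0,0,0,0],[0,-0.6,0,0,0,0],[0,-0.8,0,0,0,0],[0,-0.8,0,0,0,0],[0,-0.6,0,0,0,0],[0,-0.3,0,0,0,0],[0,0,0,0,0,0]],
  ],
)

```text
clock: 11.43
eef_pos: [523.7, -223.1, 165.5]
tool_rot: [-1.57, 0.006, 1.494]
force: [-0.3, 0.5, -0.4]
width: 68.0
```

Run:
```python
from h import *
q=rot(95.37)
t=S['B']+46*U
plan((t*[1,1,0]+[0,0,140],q),(t*[1,1,0]+[0,0,45],q))
e=shot('wrist','w3.png');p=readout.read_state()['eef_pos'];print(fix(p),shimtop(e,30))
```

```text
at [ 523.7 -223.1  165.5] [-90.    0.3  85.6] F [-0.3  0.5 -0.4] w 68.0 t 11.4
[[0.89, 0.04, 0.01, 0.0, -0.13, 0.0], [0.89, 0.04, 0.0, 0.0, -0.13, 0.0], [0.89, 0.04, -0.01, 0.0, -0.13, 0.0], [0.89, 0.04, -0.02, 0.0, -0.13, 0.0], [0.89, 0.04, -0.03, 0.0, -0.13, 0.0], [0.89, 0.04, -0.04, 0.0, -0.13, 0.0], [0.89, 0.04, -0.05, 0.0, -0.13, 0.0], [0.89, 0.04, -0.06, 0.0, -0.13, 0.0]]
[[0.89, 0.04, -0.07, 0.0, -0.13, 0.0], [0.89, 0.04, -0.08, 0.0, -0.13, 0.0], [0.89, 0.04, -0.09, 0.0, -0.13, 0.0], [0.89, 0.04, -0.1, 0.0, -0.13, 0.0], [0.89, 0.04, -0.11, 0.0, -0.13, 0.0], [0.88, 0.04, -0.12, 0.0, -0.13, 0.0], [0.88, 0.04, -0.13, 0.0, -0.13, 0.0], [0.0, 0.79, 0.0, 0.0, 0.0, 0.0]]
[[0.0, 0.79, 0.0, 0.0, 0.0, 0.0], [0.0, 0.79, 0.0, 0.0, 0.0, 0.0]]
[-15.52   7.02 140.57] (array([282, 143], dtype=int32), array([342, 145], dtype=int32), [array([-54.5, -27.5,   6. ]), array([-52.8,  26.9,   6. ])])
```

View pics/w3.png

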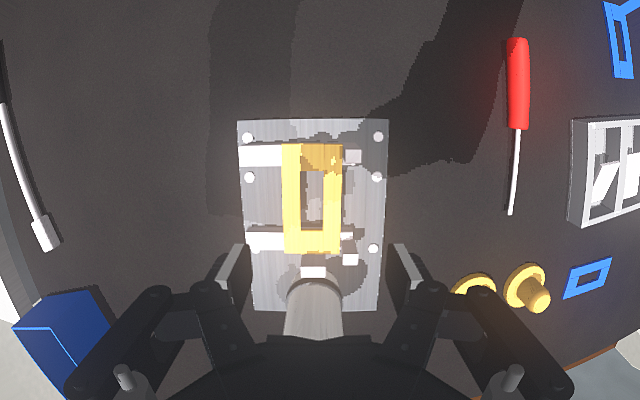

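Run:
```python
from h import *
q=rot(95.37)
t=S['A']-10*U
plan((t*[1,1,0]+[0,0,130],q),(t*[1,1,0]+[0,0,50],q))
```

```text
at [ 523.5 -223.   164.6] [-89.9   0.3  85.6] F [0.8 0.2 0.2] w 67.8 t 11.5
[[0.92, 0.08, 0.08, 0.0, -0.19, -0.01], [0.92, 0.08, 0.06, 0.0, -0.19, -0.01], [0.92, 0.08, 0.05, 0.0, -0.19, -0.01], [0.93, 0.08, 0.03, 0.0, -0.19, -0.01], [0.93, 0.08, 0.02, 0.0, -0.19, -0.01], [0.93, 0.08, 0.0, 0.0, -0.19, -0.01], [0.93, 0.08, -0.01, 0.0, -0.19, -0.01], [0.93, 0.08, -0.03, 0.0, -0.19, -0.01]]
[[0.92, 0.09, -0.05, 0.0, -0.19, -0.01], [0.92, 0.09, -0.06, 0.0, -0.19, -0.01], [0.0, 0.67, 0.0, 0.0, 0.0, 0.0], [0.0, 0.67, 0.0, 0.0, 0.0, 0.0], [0.0, 0.67, 0.0, 0.0, 0.0, 0.0]]
```

Emit:
apply_moves(
  commands=[
    [[0.6,0,0.05,0,-0.19,0],[0.9,0.04,0.05,0,-0.19,0],[0.92,0.08,0.05,0,-0.19,0],[0.93,0.08,0.03,0,-0.19,0],[0.93,0.08,0.02,0,-0.19,0],[0.93,0.08,0,0,-0.19,0],[0.93,0.08,0,0,-0.19,0],[0.93,0.08,-0.03,0,-0.19,0]],
  ],
  claw=0,
)

```text
clock: 12.15
eef_pos: [519.1, 58.8, 134.9]
tool_rot: [-1.564, 0.012, 1.613]
force: [0.5, 0.1, 0.2]
width: -0.4
```

Emit:
apply_moves(
  commands=[
    [[0.8,0.1,-0.05,0,-0.19,0],[0.5,0.1,-0.05,0,-0.19,0],[0.2,0.1,0,0,-0.1,0],[0,0,0,0,0,0],[0,0,0,0,0,0]],
  ],
)

```text
clock: 12.57
eef_pos: [514.2, 133.2, 116.2]
tool_rot: [-1.555, 0.006, 1.674]
force: [0.1, -0.8, -0.2]
width: -0.1
```

Run:
```python
from h import *
q=rot(95.37)
t=S['A']-10*U
plan((t*[1,1,0]+[0,0,50],q))
```

```text
at [514.2 133.2 116.2] [-89.1   0.4  95.9] F [ 0.1 -0.8 -0.2] w -0.1 t 12.6
[[0.18, 0.83, -0.1, -0.09, 0.05, -0.04], [0.17, 0.83, -0.09, -0.09, 0.05, -0.04]]
```

Emit:
apply_moves(
  commands=[
    [[0.2,0.4,-0.1,-0.1,0,0],[0.18,0.6,-0.1,-0.1,0,0],[0.05,0.5,0,0,0,0],[0,0.2,0,0,0,0],[0,0,0,0,0,0],[0,0,0,0,0,0]],
  ],
)

```text
clock: 13.07
eef_pos: [522.6, 137.1, 46.3]
tool_rot: [-1.573, 0.014, 1.656]
force: [-0.6, -1.1, -0.4]
width: -0.3
```

Run:
```python
from h import *
q=rot(95.37)
t=S['A']-10*U
plan((t*[1,1,0]+[0,0,45],q))
```

```text
at [522.6 137.1  46.3] [-90.2   0.8  94.9] F [-0.6 -1.1 -0.4] w -0.3 t 13.1
[[0.26, 0.03, 0.05, 0.03, -0.1, -0.16]]
```

Emit:
apply_moves(
  commands=[
    [[0.25,0,0.05,0,-0.1,-0.1],[0.1,0.1,0,0,0,-0.05],[0,0.12,0,0,0,0],[0,0.12,0,0,0,0]],
  ],
)

```text
clock: 13.4
eef_pos: [519.6, 149.1, 35.6]
tool_rot: [-1.575, 0.0, 1.661]
force: [-4.2, -0.7, 4.8]
width: -0.0
```

Emit:
apply_moves(
  commands=[
    [[0,0.1,0,0,0,0],[0,0.1,0,0,0,0]],
  ],
)

```text
clock: 13.57
eef_pos: [518.0, 149.0, 27.8]
tool_rot: [-1.572, 0.001, 1.662]
force: [-3.5, -1.1, 13.2]
width: 0.2
```

Run:
```python
from h import *
q=rot(95.37)
t=S['B']+46*U; p=readout.read_state()['eef_pos']
plan((p+[0,0,60],q),(t*[1,1,0]+[0,0,75],q),(t*[1,1,0]+[0,0,45],q))
```

```text
at [518.  149.   27.8] [-90.1   0.   95.2] F [-3.5 -1.1 13.2] w 0.2 t 13.6
[[0.0, -0.75, 0.0, 0.01, -0.02, 0.0], [0.0, -0.75, 0.0, 0.01, -0.02, 0.0], [0.79, 0.06, -0.29, 0.0, 0.0, 0.0], [0.79, 0.06, -0.29, 0.0, 0.0, 0.0], [0.79, 0.06, -0.29, 0.0, 0.0, 0.0], [0.79, 0.06, -0.29, 0.0, 0.0, 0.0], [0.79, 0.06, -0.29, 0.0, 0.0, 0.0], [0.0, 0.75, 0.0, 0.0, 0.0, 0.0]]
```

Emit:
apply_moves(
  commands=[
    [[0,-0.5,0,0,0,0],[0,-0.8,0,0,0,0],[0.6,-0.1,-0.2,0,0,0],[0.9,0,-0.2,0,0,0],[0.9,0,-0.2,0,0,0],[0.8,0,-0.2,0,0,0],[0.5,0,-0.1,0,0,0],[0,0,0,0,0,0]],
  ],
)

```text
clock: 14.23
eef_pos: [548.1, 305.7, 84.7]
tool_rot: [-1.584, -0.004, 1.654]
force: [-0.1, 0.6, 0.4]
width: -0.1
```

Run:
```python
from h import *
q=rot(95.37)
t=S['B']+46*U
plan((t*[1,1,0]+[0,0,45],q))
e=shot('wrist','w4.png');hsv=cv2.cvtColor(e['image'],cv2.COLOR_RGB2HSV)
m=cv2.inRange(hsv,(15,90,60),(32,255,255))
for c in cv2.findContours(m,cv2.RETR_EXTERNAL,cv2.CHAIN_APPROX_NONE)[0]:
    if cv2.contourArea(c)<200: continue
    P=np.array([onz(e,p[0][0],p[0][1],34,True)[:2] for p in c],np.float32)
    r=cv2.minAreaRect(P);print(cv2.boundingRect(c),np.round(r[0],1),np.round(r[1],1),round(r[2],1))
```

```text
at [548.1 305.7  84.7] [-90.7  -0.2  94.8] F [-0.1  0.6  0.4] w -0.1 t 14.2
[[0.06, 0.5, -0.16, 0.08, -0.06, 0.02], [0.06, 0.5, -0.16, 0.08, -0.06, 0.02]]
(10, 263, 100, 75) [683.1  10.3] [100.7 206.6] 0.8
(621, 237, 19, 60) [610.8 706.4] [120.8  40.8] 42.8
(398, 86, 88, 161) [508.8 387.1] [110.8  58. ] 5.5
(278, 83, 92, 166) [516.1 306.6] [110.9  56.6] 5.4
```

Emit:
apply_moves(
  commands=[
    [[0.05,0.3,-0.15,0.1,-0.05,0],[0.05,0.4,-0.15,0.1,-0.05,0],[0,0.15,-0.02,0,0,0],[0,0,0,0,0,0],[0,0,0,0,0,0]],
  ],
)

```text
clock: 14.7
eef_pos: [562.2, 303.3, 48.8]
tool_rot: [-1.567, 0.002, 1.659]
force: [-0.5, 0.1, -0.3]
width: 0.1
```

```bash
sed -i "s/'B':np.array(\[515,307.1/'B':np.array([515.8,306.8/;s/'C':np.array(\[507.5,387.3/'C':np.array([508.5,387.1/" h.py
python3 - <<'E'
from h import *
q=rot(95.37)
t=S['B']+46*U
plan((t*[1,1,0]+[0,0,36],q))
E
```

```text
at [562.2 303.3  48.8] [-89.8   0.1  95.1] F [-0.5  0.1 -0.3] w 0.1 t 14.7
[[0.2, 0.32, 0.0, -0.05, -0.06, -0.03]]
```

Emit:
apply_moves(
  commands=[
    [[0.2,0.15,0,0,0,0],[0.05,0.15,0,0,0,0],[0,0.1,0,0,0,0],[0,0,0,0,0,0]],
  ],
)

```text
clock: 15.03
eef_pos: [562.3, 312.0, 33.4]
tool_rot: [-1.57, 0.003, 1.657]
force: [-0.0, -0.4, -0.3]
width: 0.1
```

Emit:
apply_moves(
  commands=[
    [[0,0.1,0,0,0,0],[0,0.1,0,0,0,0],[0,0.1,0,0,0,0]],
  ],
)

```text
clock: 15.28
eef_pos: [562.8, 312.4, 25.1]
tool_rot: [-1.572, 0.002, 1.657]
force: [-3.3, -2.4, 12.9]
width: -0.1
```

Emit:
apply_moves(
  commands=[
    [[0,0.1,0,0,0,0],[0,0.1,0,0,0,0]],
  ],
)

```text
clock: 15.45
eef_pos: [562.7, 312.5, 21.6]
tool_rot: [-1.572, 0.003, 1.657]
force: [-9.8, -5.2, 39.2]
width: -0.0
```

Run:
```python
from h import *
q=rot(95.37);qt=rot(95.37,25.8);g=grasp('B');p=readout.read_state()['eef_pos']
plan((p+[0,0,70],q),(g+45*N_,qt))
```

```text
at [562.7 312.5  21.6] [-90.1   0.2  94.9] F [-9.8 -5.2 39.2] w -0.0 t 15.4
[[0.0, -0.87, 0.0, 0.01, -0.04, -0.02], [0.0, -0.87, 0.0, 0.01, -0.04, -0.02], [-0.01, 0.05, 0.2, 0.86, 0.0, 0.0], [-0.01, 0.07, 0.19, 0.86, 0.0, 0.0], [-0.01, 0.08, 0.19, 0.86, 0.0, 0.0], [-0.01, 0.1, 0.18, 0.86, 0.0, 0.0], [-0.01, 0.11, 0.17, 0.86, 0.0, 0.0], [-0.01, 0.12, 0.16, 0.86, 0.0, 0.0]]
```

Emit:
apply_moves(
  commands=[
    [[0,-0.8,0,0,0,0],[0,-0.8,0,0.1,0,0],[-0.03,0,0.2,0.86,0,0],[-0.03,0,0.2,0.86,0,0],[0,0,0.2,0.86,0,0],[0,0.05,0.2,0.86,0,0],[0,0.1,0.2,0.86,0,0],[0,0.1,0.2,0.6,0,0]],
  ],
  claw=76,
)

```text
clock: 16.12
eef_pos: [510.2, 308.3, 94.7]
tool_rot: [-1.124, -0.002, 1.662]
force: [-0.1, 0.4, -0.4]
width: 76.0
```

Emit:
apply_moves(
  commands=[
    [[0,0,0,0.3,0,0],[0,0,0,0,0,0]],
  ],
)

```text
clock: 16.28
eef_pos: [509.8, 307.5, 92.9]
tool_rot: [-1.092, -0.001, 1.66]
force: [0.0, -0.2, -0.3]
width: 75.9
```

Run:
```python
from h import *
qt=rot(95.37,25.8);g=grasp('B')
plan((g+20*N_,qt))
```

```text
at [509.8 307.5  92.9] [-62.6  -0.1  95.1] F [ 0.  -0.2 -0.3] w 75.9 t 16.3
[[-0.03, 0.87, -0.32, -0.33, -0.03, 0.04]]
```

Emit:
apply_moves(
  commands=[
    [[-0.03,0.1,-0.2,-0.3,0,0],[0,0.4,-0.1,0,0,0],[0,0.4,0,0,0,0],[0,0.2,0,0,0,0],[0,0,0,0,0,0],[0,0,0,0,0,0]],
  ],
)

```text
clock: 16.78
eef_pos: [501.3, 306.3, 46.4]
tool_rot: [-1.125, -0.002, 1.661]
force: [-0.2, -0.1, 0.9]
width: 75.8
```

Run:
```python
from h import *
qt=rot(95.37,25.8);g=grasp('B')
plan((g,qt))
```

```text
at [501.3 306.3  46.4] [-64.4  -0.1  95.2] F [-0.2 -0.1  0.9] w 75.8 t 16.8
[[-0.02, 0.24, 0.02, 0.05, -0.03, 0.04]]
```

Emit:
apply_moves(
  commands=[
    [[0,0.15,0.02,0,0,0],[0,0.1,0,0,0,0],[0,0,0,0,0,0],[0,0,0,0,0,0]],
  ],
)

```text
clock: 17.12
eef_pos: [497.3, 306.8, 38.9]
tool_rot: [-1.128, -0.004, 1.661]
force: [-0.4, -0.4, 0.8]
width: 76.2
```

Emit:
apply_moves(
  commands=[
    [[0,0,0,0,0,0],[0,0,0,0,0,0],[0,0,0,0,0,0],[0,0,0,0,0,0],[0,0,0,0,0,0],[0,0,0,0,0,0]],
  ],
  claw=50,
)

```text
clock: 17.62
eef_pos: [498.6, 306.9, 39.8]
tool_rot: [-1.131, -0.004, 1.66]
force: [-0.3, 0.5, -0.4]
width: 53.6
```

Emit:
apply_moves(
  commands=[
    [[0,-0.3,0,0,0,0],[0,-0.5,0,0,0,0],[0,-0.7,0,0,0,0],[0,-0.7,0,0,0,0],[0,-0.5,0,0,0,0]],
  ],
)

```text
clock: 18.03
eef_pos: [536.2, 308.1, 133.0]
tool_rot: [-1.106, 0.003, 1.665]
force: [1.1, -0.1, -2.6]
width: 53.6
```

Run:
```python
from h import *
q=rot(90+FY)
p=readout.read_state()['eef_pos']
t=SEAT-24*FX-FV*2;t[2]=140
plan(([p[0],p[1],140],q),(t,q))
e=shot('wrist','w5.png');print(shimtop(e,p[2]+9)[:2])
```

```text
at [536.2 308.1 133. ] [-63.4   0.2  95.4] F [ 1.1 -0.1 -2.6] w 53.6 t 18.0
[[0.0, -0.03, 0.01, -0.88, 0.33, -0.08], [0.0, -0.03, 0.01, -0.88, 0.33, -0.08], [0.0, -0.03, 0.01, -0.88, 0.33, -0.08], [0.0, -0.03, 0.01, -0.88, 0.33, -0.08], [0.0, -0.03, 0.0, -0.88, 0.33, -0.08], [0.0, -0.03, 0.0, -0.88, 0.33, -0.08], [-0.9, 0.0, -0.04, 0.0, 0.0, 0.0], [-0.9, 0.0, -0.04, 0.0, 0.0, 0.0]]
[[-0.9, 0.0, -0.04, 0.0, 0.0, 0.0], [-0.9, 0.0, -0.04, 0.0, 0.0, 0.0], [-0.9, 0.0, -0.04, 0.0, 0.0, 0.0], [-0.9, 0.0, -0.04, 0.0, 0.0, 0.0], [-0.9, 0.0, -0.04, 0.0, 0.0, 0.0], [-0.9, 0.0, -0.04, 0.0, 0.0, 0.0], [-0.9, 0.0, -0.04, 0.0, 0.0, 0.0], [-0.9, 0.0, -0.04, 0.0, 0.0, 0.0]]
[[-0.9, 0.0, -0.04, 0.0, 0.0, 0.0], [-0.9, 0.0, -0.04, 0.0, 0.0, 0.0], [-0.9, 0.0, -0.04, 0.0, 0.0, 0.0], [-0.9, 0.0, -0.04, 0.0, 0.0, 0.0], [-0.9, 0.0, -0.04, 0.0, 0.0, 0.0]]
(array([259, 195], dtype=int32), array([409, 165], dtype=int32))
```

Shim B held. Travel to the fixture.

Emit:
apply_moves(
  commands=[
    [[0,-0.05,0,-0.88,0.33,-0.1],[0,-0.05,0,-0.88,0.33,-0.1],[0,-0.05,0,-0.88,0.33,-0.1],[0,-0.05,0,-0.88,0.33,-0.1],[-0.3,-0.05,0,-0.88,0.33,-0.1],[-0.6,-0.05,0,-0.88,0.33,-0.1],[-0.9,-0.05,-0.04,0,0,0],[-0.9,-0.05,-0.04,0,0,0]],
  ],
)

```text
clock: 18.75
eef_pos: [531.3, 208.5, 142.9]
tool_rot: [-1.59, -0.022, 1.491]
force: [0.7, -0.7, -3.0]
width: 54.1
```

Emit:
apply_moves(
  commands=[
    [[-0.9,0,-0.05,0,0,0],[-0.9,0,-0.05,0,0,0],[-0.9,0,-0.05,0,0,0],[-0.9,0,-0.05,0,0,0],[-0.9,0,-0.05,0,0,0],[-0.9,0,-0.05,0,0,0],[-0.9,0,-0.05,0,0,0],[-0.9,0,-0.05,0,0,0]],
  ],
)

```text
clock: 19.42
eef_pos: [512.5, -88.9, 131.9]
tool_rot: [-1.577, -0.023, 1.501]
force: [0.3, -0.0, -1.1]
width: 53.5
```

Run:
```python
from h import *
q=rot(90+FY)
t=SEAT-26*FX-FV*2;t[2]=100
plan((t,q))
```

```text
at [512.5 -88.9 131.9] [-90.4  -1.3  86. ] F [ 0.3 -0.  -1.1] w 53.5 t 19.4
[[-0.89, 0.18, -0.06, 0.02, 0.03, 0.07], [-0.89, 0.18, -0.06, 0.02, 0.03, 0.07], [-0.89, 0.19, -0.06, 0.02, 0.03, 0.07], [-0.89, 0.19, -0.07, 0.02, 0.03, 0.07]]
```

Emit:
apply_moves(
  commands=[
    [[-0.85,0,-0.06,0,0.03,0.07],[-0.8,0.1,-0.06,0,0.03,0.07],[-0.7,0.1,-0.06,0,0.03,0.07],[-0.4,0.1,-0.03,0,0,0.05],[-0.1,0,0,0,0,0],[0,0,0,0,0,0],[0,0,0,0,0,0]],
  ],
)

```text
clock: 20.0
eef_pos: [502.7, -217.5, 112.8]
tool_rot: [-1.567, 0.002, 1.477]
force: [0.4, 0.8, -2.1]
width: 53.6
```

Run:
```python
from h import *
q=rot(90+FY)
t=SEAT-26*FX-FV*2;t[2]=70
plan((t,q))
e=shot('wrist');p=readout.read_state()['eef_pos'];print(fix(p),shimtop(e,p[2]+9))
```

```text
at [ 502.7 -217.5  112.8] [-89.8   0.1  84.6] F [ 0.4  0.8 -2.1] w 53.6 t 20.0
[[-0.16, 0.54, -0.14, -0.02, -0.08, -0.01], [-0.16, 0.54, -0.14, -0.02, -0.08, -0.01]]
[-36.66  11.29  88.93] (array([269, 181], dtype=int32), array([378, 194], dtype=int32), [array([-77.5, -11.2,  97.9]), array([-70.8,  38.3,  97.9])])
```

Emit:
apply_moves(
  commands=[
    [[-0.2,0.3,-0.15,0,-0.1,0],[-0.15,0.4,-0.15,0,-0.08,0],[-0.05,0.3,0,0,0,0],[0,0.1,0,0,0,0],[0,0,0,0,0,0],[0,0,0,0,0,0]],
  ],
)

```text
clock: 20.55
eef_pos: [515.6, -222.6, 68.5]
tool_rot: [-1.568, -0.005, 1.508]
force: [-0.8, -0.8, -2.3]
width: 53.8
```

Run:
```python
from h import *
q=rot(90+FY)
t=SEAT-24*FX-FV*6;t[2]=38
plan((t,q));p=readout.read_state()['eef_pos'];print(fix(p))
```

```text
at [ 515.6 -222.6   68.5] [-89.8  -0.3  86.4] F [-0.8 -0.8 -2.3] w 53.8 t 20.6
[[-0.32, 0.76, 0.02, -0.04, 0.2, 0.05]]
[-23.44   6.79  44.54]
```

Emit:
apply_moves(
  commands=[
    [[-0.2,0,0.02,0,0.15,0.05],[-0.15,0.05,0,0,0.1,0],[0,0.2,0,0,0,0],[0,0.25,0,0,0,0],[0,0.15,0,0,0,0],[0,0,0,0,0,0],[0,0,0,0,0,0]],
  ],
)

```text
clock: 21.13
eef_pos: [514.1, -237.1, 41.8]
tool_rot: [-1.57, 0.001, 1.485]
force: [-0.2, -0.6, -2.6]
width: 53.5
```

Run:
```python
from h import *
q=rot(90+FY)
t=SEAT-23*FX-FV*5;t[2]=27
plan((t,q));p=readout.read_state()['eef_pos'];print(fix(p))
e=shot('wrist','w6.png');print(shimtop(e,p[2]+9))
```

```text
at [ 514.1 -237.1   41.8] [-89.9   0.   85.1] F [-0.2 -0.6 -2.6] w 53.5 t 21.1
[[0.07, 0.37, -0.02, -0.01, -0.06, -0.01]]
[-23.77  -7.87  17.75]
(array([259, 195], dtype=int32), array([384, 190], dtype=int32), [array([-57.9, -35.2,  26.8]), array([-60. ,  22.1,  26.8])])
```

Emit:
apply_moves(
  commands=[
    [[0.03,0.15,0,0,-0.05,0],[0.02,0.1,0,0,0,0],[0,0.05,0,0,0,0],[0,0,0,0,0,0]],
  ],
)

```text
clock: 21.52
eef_pos: [514.7, -235.2, 29.4]
tool_rot: [-1.571, 0.001, 1.49]
force: [-2.2, -0.2, 0.9]
width: 53.4
```

Emit:
apply_moves(
  commands=[
    [[0,0.06,0,0,0,0],[0,0.04,0,0,0,0]],
  ],
)

```text
clock: 21.68
eef_pos: [514.8, -235.2, 27.0]
tool_rot: [-1.571, 0.002, 1.49]
force: [-6.3, 2.6, 22.3]
width: 53.5
```

Emit:
apply_moves(
  commands=[
    [[0.08,-0.06,0,0,0,0],[0.08,0,0,0,0,0],[0,0,0,0,0,0]],
  ],
)

```text
clock: 21.93
eef_pos: [516.5, -230.3, 30.9]
tool_rot: [-1.575, 0.004, 1.488]
force: [0.0, 0.9, -0.6]
width: 53.6
```

Emit:
apply_moves(
  commands=[
    [[0.05,0,0,0,0,0],[0.05,0,0,0,0,0]],
  ],
)

```text
clock: 22.1
eef_pos: [516.7, -229.8, 31.0]
tool_rot: [-1.576, 0.008, 1.487]
force: [-1.7, -5.9, 1.6]
width: 53.6
```

Emit:
apply_moves(
  commands=[
    [[0,0.03,-0.05,0,0,0],[0,0,-0.05,0,0,0],[0,0,0,0,0,0]],
  ],
)

```text
clock: 22.35
eef_pos: [518.5, -230.4, 29.1]
tool_rot: [-1.571, 0.009, 1.487]
force: [-0.3, -0.9, 2.7]
width: 54.0
```

Emit:
apply_moves(
  commands=[
    [[0.02,0,-0.05,0,0,0],[0,0,-0.05,0,0,0]],
  ],
)

```text
clock: 22.52
eef_pos: [518.5, -230.3, 28.4]
tool_rot: [-1.563, 0.009, 1.485]
force: [-6.8, -0.4, 4.5]
width: 53.6
```

Contact in x. Release, lift away and go to level floor B.

Emit:
apply_moves(
  commands=[
    [[0,0,0.02,0,0,0],[0,0,0,0,0,0],[0,0,0,0,0,0]],
  ],
  claw=68,
)

```text
clock: 22.77
eef_pos: [519.5, -228.9, 28.1]
tool_rot: [-1.566, 0.007, 1.486]
force: [-0.3, 0.3, 0.6]
width: 67.9
```

Emit:
apply_moves(
  commands=[
    [[0,-0.3,0,0,0,0],[0,-0.6,0,0,0,0],[0,-0.8,0,0,0,0],[0,-0.8,0,0,0,0],[0,-0.6,0,0,0,0],[0,-0.3,0,0,0,0],[0,0,0,0,0,0]],
  ],
)

```text
clock: 23.35
eef_pos: [524.0, -224.8, 173.9]
tool_rot: [-1.572, 0.005, 1.491]
force: [-0.6, -0.3, -0.1]
width: 68.0
```

Run:
```python
from h import *
q=rot(95.37)
t=S['B']-10*U
plan((t*[1,1,0]+[0,0,120],q))
e=shot('wrist','w7.png')
```

```text
at [ 524.  -224.8  173.9] [-90.1   0.3  85.4] F [-0.6 -0.3 -0.1] w 68.0 t 23.4
[[0.88, 0.09, 0.1, 0.0, -0.13, 0.0], [0.88, 0.09, 0.09, 0.0, -0.13, 0.0], [0.88, 0.09, 0.08, 0.0, -0.13, 0.0], [0.88, 0.09, 0.07, 0.0, -0.13, 0.0], [0.88, 0.09, 0.06, 0.0, -0.13, 0.0], [0.88, 0.09, 0.05, 0.0, -0.13, 0.0], [0.88, 0.09, 0.04, 0.0, -0.13, 0.0], [0.88, 0.09, 0.03, 0.0, -0.13, 0.0]]
[[0.88, 0.09, 0.02, 0.0, -0.13, 0.0], [0.89, 0.09, 0.01, 0.0, -0.13, 0.0], [0.89, 0.09, 0.0, 0.0, -0.13, 0.0], [0.88, 0.09, -0.01, 0.0, -0.13, 0.0], [0.88, 0.09, -0.02, 0.0, -0.13, 0.0], [0.88, 0.09, -0.03, 0.0, -0.13, 0.0], [0.88, 0.09, -0.04, 0.0, -0.13, 0.0]]
```

View pics/w7.png

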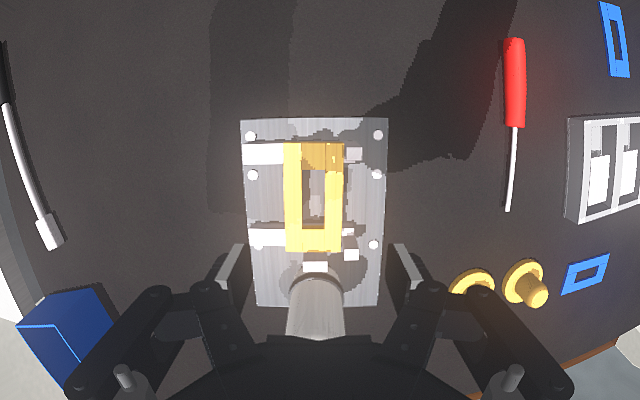

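Emit:
apply_moves(
  commands=[
    [[0.6,0,0.1,0,-0.13,0],[0.88,0.09,0.1,0,-0.13,0],[0.88,0.09,0.1,0,-0.13,0],[0.88,0.09,0.08,0,-0.13,0],[0.88,0.09,0.06,0,-0.13,0],[0.88,0.09,0.05,0,-0.13,0],[0.88,0.09,0.04,0,-0.13,0],[0.88,0.09,0.03,0,-0.13,0]],
  ],
  claw=0,
)

```text
clock: 24.07
eef_pos: [509.9, 45.4, 139.5]
tool_rot: [-1.567, 0.011, 1.567]
force: [0.2, 0.1, 0.5]
width: 0.2
```

Emit:
apply_moves(
  commands=[
    [[0.88,0.09,0.02,0,-0.13,0],[0.88,0.09,0,0,-0.13,0],[0.88,0.09,0,0,-0.13,0],[0.88,0.09,0,0,-0.13,0],[0.88,0.09,-0.02,0,-0.13,0],[0.6,0.09,-0.02,0,-0.13,0],[0.3,0,0,0,-0.1,0],[0,0,0,0,0,0]],
  ],
)

```text
clock: 24.73
eef_pos: [494.1, 277.8, 105.1]
tool_rot: [-1.553, 0.007, 1.664]
force: [-1.2, 0.7, -0.2]
width: 0.0
```

Run:
```python
from h import *
q=rot(95.37)
t=S['B']-10*U
plan((t*[1,1,0]+[0,0,48],q))
```

```text
at [494.1 277.8 105.1] [-89.    0.4  95.3] F [-1.2  0.7 -0.2] w 0.0 t 24.7
[[0.34, 0.71, -0.19, -0.1, -0.01, -0.04], [0.34, 0.71, -0.19, -0.1, -0.01, -0.04]]
```

Emit:
apply_moves(
  commands=[
    [[0.3,0.3,-0.2,-0.1,0,0],[0.3,0.5,-0.15,-0.1,0,0],[0.1,0.4,-0.05,0,0,0],[0.02,0.2,0,0,0,0],[0,0,0,0,0,0],[0,0,0,0,0,0]],
  ],
)

```text
clock: 25.23
eef_pos: [508.1, 297.0, 45.3]
tool_rot: [-1.567, 0.016, 1.655]
force: [-0.3, -0.5, -0.5]
width: 0.1
```

Run:
```python
from h import *
q=rot(95.37)
t=S['B']-10*U
plan((t*[1,1,0]+[0,0,36],q))
```

```text
at [508.1 297.   45.3] [-89.8   0.9  94.8] F [-0.3 -0.5 -0.5] w 0.1 t 25.2
[[0.23, 0.23, 0.04, -0.05, -0.11, -0.19]]
```

Emit:
apply_moves(
  commands=[
    [[0.22,0.05,0.04,0,-0.1,-0.15],[0.1,0.1,0,0,0,0],[0,0.12,0,0,0,0],[0,0.12,0,0,0,0]],
  ],
)

```text
clock: 25.57
eef_pos: [504.9, 306.6, 32.1]
tool_rot: [-1.566, 0.004, 1.66]
force: [-3.0, -1.3, 4.3]
width: -0.1
```

Emit:
apply_moves(
  commands=[
    [[0,0.08,0,0,0,0],[0,0.08,0,0,0,0]],
  ],
)

```text
clock: 25.73
eef_pos: [504.2, 306.7, 27.2]
tool_rot: [-1.565, 0.004, 1.66]
force: [-9.2, -4.9, 49.1]
width: -0.2
```

Emit:
apply_moves(
  commands=[
    [[0,-0.5,0,0,0,0],[0,-0.8,0,0,0,0],[0.5,-0.2,-0.3,0,0,0],[0.6,0,-0.35,0,0,0],[0.5,0,-0.3,0,0,0],[0.2,0,-0.1,0,0,0],[0,0,0,0,0,0],[0,0,0,0,0,0]],
  ],
)

```text
clock: 26.4
eef_pos: [548.0, 386.1, 90.1]
tool_rot: [-1.579, -0.0, 1.658]
force: [0.2, -0.8, -0.8]
width: 0.0
```

Run:
```python
from h import *
q=rot(95.37)
t=S['C']+46*U
plan((t*[1,1,0]+[0,0,45],q))
e=shot('wrist','w8.png');hsv=cv2.cvtColor(e['image'],cv2.COLOR_RGB2HSV)
m=cv2.inRange(hsv,(15,90,60),(32,255,255))
for c in cv2.findContours(m,cv2.RETR_EXTERNAL,cv2.CHAIN_APPROX_NONE)[0]:
    if cv2.contourArea(c)<200: continue
    P=np.array([onz(e,p[0][0],p[0][1],34,True)[:2] for p in c],np.float32)
    r=cv2.minAreaRect(P);print(cv2.boundingRect(c),np.round(r[0],1),np.round(r[1],1),round(r[2],1))
```

```text
at [548.  386.1  90.1] [-90.5  -0.   95. ] F [ 0.2 -0.8 -0.8] w 0.0 t 26.4
[[0.06, 0.56, -0.08, 0.05, -0.04, 0.0], [0.06, 0.56, -0.08, 0.05, -0.04, 0.0]]
(0, 249, 65, 66) [675.1  32.2] [ 91.5 184. ] 23.8
(594, 105, 46, 198) [558.1 729.5] [280.3 107.4] 34.2
(282, 73, 90, 164) [508.7 387.7] [110.9  56.6] 5.3
```

Emit:
apply_moves(
  commands=[
    [[0.06,0.35,-0.1,0.05,-0.05,0],[0.06,0.5,-0.1,0.05,0,0],[0.02,0.3,0,0,0,0],[0,0,0,0,0,0],[0,0,0,0,0,0]],
  ],
)

```text
clock: 26.87
eef_pos: [555.3, 386.6, 42.1]
tool_rot: [-1.569, 0.004, 1.659]
force: [-0.7, 0.3, 0.3]
width: -0.1
```

Run:
```python
from h import *
q=rot(95.37)
t=S['C']+46*U
plan((t*[1,1,0]+[0,0,36],q))
```

```text
at [555.3 386.6  42.1] [-89.9   0.2  95.1] F [-0.7  0.3  0.3] w -0.1 t 26.9
[[0.12, 0.15, 0.01, -0.02, -0.06, -0.04]]
```

Emit:
apply_moves(
  commands=[
    [[0.12,0.05,0,0,0,0],[0.04,0.1,0,0,0,0],[0,0.1,0,0,0,0],[0,0.1,0,0,0,0]],
  ],
)

```text
clock: 27.2
eef_pos: [555.9, 392.7, 30.8]
tool_rot: [-1.572, 0.003, 1.658]
force: [-4.0, -1.6, 4.1]
width: -0.2
```

Emit:
apply_moves(
  commands=[
    [[0,0.08,0,0,0,0],[0,0.08,0,0,0,0],[0,0.06,0,0,0,0]],
  ],
)

```text
clock: 27.45
eef_pos: [555.2, 393.1, 26.6]
tool_rot: [-1.572, 0.003, 1.658]
force: [-2.7, -2.6, 11.8]
width: 0.1
```

Emit:
apply_moves(
  commands=[
    [[0,0.08,0,0,0,0],[0,0.06,0,0,0,0]],
  ],
)

```text
clock: 27.62
eef_pos: [555.2, 393.2, 24.8]
tool_rot: [-1.573, 0.004, 1.659]
force: [-3.7, -1.6, 11.7]
width: -0.4
```

Emit:
apply_moves(
  commands=[
    [[0,0.04,0,0,0,0]],
  ],
)

```text
clock: 27.7
eef_pos: [555.2, 393.2, 24.7]
tool_rot: [-1.573, 0.004, 1.659]
force: [-2.8, -1.6, 9.8]
width: 0.1
```

Emit:
apply_moves(
  commands=[
    [[0,0.1,0,0,0,0],[0,0.1,0,0,0,0]],
  ],
)

```text
clock: 27.87
eef_pos: [555.2, 393.3, 21.9]
tool_rot: [-1.574, 0.004, 1.659]
force: [-7.7, -6.1, 31.4]
width: 0.1
```

Emit:
apply_moves(
  commands=[
    [[0,-0.8,0,0,0,0],[0,-0.8,0,0.1,0,0],[-0.05,0,0.2,0.86,0,0],[-0.05,0,0.2,0.86,0,0],[0,0,0.2,0.86,0,0],[0,0.05,0.2,0.86,0,0],[0,0.1,0.1,0.86,0,0],[0,0.1,0,0.6,0,0]],
  ],
  claw=76,
)

```text
clock: 28.53
eef_pos: [514.0, 390.1, 92.8]
tool_rot: [-1.128, -0.004, 1.666]
force: [-0.0, -0.6, -0.7]
width: 75.9
```

Emit:
apply_moves(
  commands=[
    [[0,0,0,0,0,0],[0,0,0,0,0,0]],
  ],
)

```text
clock: 28.7
eef_pos: [515.4, 389.0, 90.0]
tool_rot: [-1.127, -0.002, 1.663]
force: [1.4, -0.2, 0.5]
width: 75.7
```

Run:
```python
from h import *
qt=rot(95.37,25.8);g=grasp('C')
plan((g+20*N_,qt),(g,qt))
```

```text
at [515.4 389.   90. ] [-64.6  -0.1  95.3] F [ 1.4 -0.2  0.5] w 75.7 t 28.7
[[-0.02, 0.48, 0.02, 0.04, 0.0, 0.02], [-0.02, 0.48, 0.01, 0.04, 0.0, 0.02], [0.0, 0.5, 0.0, 0.0, 0.0, 0.0]]
```

Emit:
apply_moves(
  commands=[
    [[-0.04,0.3,0.02,0,0,0],[-0.04,0.4,0.02,0,0,0],[0,0.4,0,0,0,0],[0,0.2,0,0,0,0],[0,0,0,0,0,0],[0,0,0,0,0,0]],
  ],
)

```text
clock: 29.2
eef_pos: [491.0, 385.4, 45.1]
tool_rot: [-1.138, -0.004, 1.666]
force: [0.2, -0.1, 0.0]
width: 75.8
```

Run:
```python
from h import *
qt=rot(95.37,25.8);g=grasp('C')
plan((g,qt))
```

```text
at [491.  385.4  45.1] [-65.2  -0.3  95.4] F [ 0.2 -0.1  0. ] w 75.8 t 29.2
[[0.0, 0.17, -0.04, 0.2, 0.04, 0.04]]
```

Emit:
apply_moves(
  commands=[
    [[0,0.12,-0.05,0.15,0,0],[0,0.08,-0.02,0.1,0,0],[0,0,0,0,0,0],[0,0,0,0,0,0]],
  ],
)

```text
clock: 29.53
eef_pos: [492.1, 386.9, 38.5]
tool_rot: [-1.12, -0.007, 1.666]
force: [0.9, -0.3, -1.3]
width: 75.5
```

Emit:
apply_moves(
  commands=[
    [[0,0,0,0,0,0],[0,0,0,0,0,0],[0,0,0,0,0,0],[0,0,0,0,0,0],[0,0,0,0,0,0],[0,0,0,0,0,0]],
  ],
  claw=50,
)

```text
clock: 30.03
eef_pos: [493.4, 387.0, 39.1]
tool_rot: [-1.122, -0.007, 1.665]
force: [0.9, 0.5, -0.1]
width: 53.7
```

Emit:
apply_moves(
  commands=[
    [[0,-0.3,0,0,0,0],[0,-0.5,0,0,0,0],[0,-0.7,0,0,0,0],[0,-0.7,0,0,0,0],[0,-0.5,0,0,0,0]],
  ],
)

```text
clock: 30.45
eef_pos: [532.0, 388.1, 131.7]
tool_rot: [-1.098, 0.002, 1.671]
force: [0.4, 1.2, -1.4]
width: 53.7
```

Run:
```python
from h import *
q=rot(90+FY)
p=readout.read_state()['eef_pos']
t=SEAT-24*FX-FV*2;t[2]=145
plan(([p[0],p[1],145],q),(t,q))
```

```text
at [532.  388.1 131.7] [-62.9   0.1  95.7] F [ 0.4  1.2 -1.4] w 53.7 t 30.4
[[0.0, -0.05, 0.03, -0.9, 0.34, -0.08], [0.0, -0.05, 0.02, -0.9, 0.34, -0.08], [0.0, -0.05, 0.02, -0.9, 0.34, -0.08], [0.0, -0.05, 0.01, -0.9, 0.34, -0.08], [0.0, -0.05, 0.01, -0.9, 0.34, -0.08], [0.0, -0.06, 0.0, -0.9, 0.34, -0.08], [-0.91, 0.0, -0.05, 0.0, 0.0, 0.0], [-0.91, 0.0, -0.05, 0.0, 0.0, 0.0]]
[[-0.91, 0.0, -0.05, 0.0, 0.0, 0.0], [-0.91, 0.0, -0.05, 0.0, 0.0, 0.0], [-0.91, 0.0, -0.05, 0.0, 0.0, 0.0], [-0.91, 0.0, -0.05, 0.0, 0.0, 0.0], [-0.91, 0.0, -0.05, 0.0, 0.0, 0.0], [-0.91, 0.0, -0.05, 0.0, 0.0, 0.0], [-0.91, 0.0, -0.05, 0.0, 0.0, 0.0], [-0.91, 0.0, -0.05, 0.0, 0.0, 0.0]]
[[-0.91, 0.0, -0.05, 0.0, 0.0, 0.0], [-0.91, 0.0, -0.05, 0.0, 0.0, 0.0], [-0.91, 0.0, -0.05, 0.0, 0.0, 0.0], [-0.91, 0.0, -0.05, 0.0, 0.0, 0.0], [-0.91, 0.0, -0.05, 0.0, 0.0, 0.0], [-0.91, 0.0, -0.05, 0.0, 0.0, 0.0], [-0.91, 0.0, -0.05, 0.0, 0.0, 0.0]]
```

Emit:
apply_moves(
  commands=[
    [[0,-0.05,0,-0.9,0.34,-0.1],[0,-0.05,0,-0.9,0.34,-0.1],[0,-0.05,0,-0.9,0.34,-0.1],[0,-0.05,0,-0.9,0.34,-0.1],[-0.3,-0.05,0,-0.9,0.34,-0.1],[-0.6,-0.05,0,-0.88,0.33,-0.05],[-0.9,-0.1,-0.04,0,0,0],[-0.9,-0.1,-0.04,0,0,0]],
  ],
)

```text
clock: 31.12
eef_pos: [530.3, 289.3, 150.8]
tool_rot: [-1.594, -0.021, 1.49]
force: [1.7, -1.3, -1.3]
width: 53.7
```

Emit:
apply_moves(
  commands=[
    [[-0.9,-0.03,-0.05,0,0,0],[-0.9,-0.03,-0.05,0,0,0],[-0.9,-0.03,-0.05,0,0,0],[-0.9,0,-0.05,0,0,0],[-0.9,0,-0.05,0,0,0],[-0.9,0,-0.05,0,0,0],[-0.9,0,-0.05,0,0,0],[-0.9,0,-0.05,0,0,0]],
  ],
)

```text
clock: 31.78
eef_pos: [516.8, -8.7, 149.8]
tool_rot: [-1.59, -0.021, 1.5]
force: [0.0, -0.1, -1.6]
width: 53.2
```

Run:
```python
from h import *
q=rot(90+FY)
t=SEAT-26*FX-FV*2;t[2]=105
plan((t,q))
```

```text
at [516.8  -8.7 149.8] [-91.1  -1.2  85.9] F [ 0.  -0.1 -1.6] w 53.2 t 31.8
[[-0.93, 0.17, -0.04, 0.04, 0.02, 0.04], [-0.93, 0.17, -0.05, 0.04, 0.02, 0.04], [-0.93, 0.17, -0.05, 0.04, 0.02, 0.04], [-0.93, 0.18, -0.05, 0.04, 0.02, 0.04], [-0.93, 0.18, -0.05, 0.04, 0.02, 0.04], [-0.93, 0.18, -0.05, 0.04, 0.02, 0.04]]
```

Emit:
apply_moves(
  commands=[
    [[-0.92,0.05,-0.05,0.05,0.02,0.05],[-0.92,0.1,-0.05,0.05,0.02,0.05],[-0.9,0.1,-0.05,0.05,0.02,0.05],[-0.8,0.1,-0.05,0.05,0.02,0.05],[-0.6,0.1,-0.05,0.03,0.02,0.05],[-0.4,0.05,-0.03,0,0,0],[0,0,0,0,0,0],[0,0,0,0,0,0]],
  ],
)

```text
clock: 32.45
eef_pos: [507.9, -211.0, 126.2]
tool_rot: [-1.565, 0.006, 1.474]
force: [0.2, -0.3, -2.5]
width: 53.6
```

Run:
```python
from h import *
q=rot(90+FY)
t=SEAT-25*FX-FV*6;t[2]=78
plan((t,q))
e=shot('wrist');p=readout.read_state()['eef_pos'];print(fix(p),shimtop(e,p[2]+9))
```

```text
at [ 507.9 -211.   126.2] [-89.6   0.3  84.4] F [ 0.2 -0.3 -2.5] w 53.6 t 32.5
[[-0.29, 0.6, -0.1, -0.04, -0.1, -0.03], [-0.29, 0.6, -0.09, -0.04, -0.1, -0.03]]
[-32.13  17.52 102.22] (array([261, 174], dtype=int32), array([379, 189], dtype=int32), [array([-76.2,  -7.7, 111.2]), array([-68.4,  45.7, 111.2])])
```

Emit:
apply_moves(
  commands=[
    [[-0.25,0.3,-0.1,0,-0.1,0],[-0.3,0.4,-0.1,0,-0.1,0],[-0.15,0.3,-0.03,0,0,0],[0,0.1,0,0,0,0],[0,0,0,0,0,0],[0,0,0,0,0,0]],
  ],
)

```text
clock: 33.0
eef_pos: [516.5, -230.7, 81.8]
tool_rot: [-1.565, 0.001, 1.503]
force: [0.5, -0.1, -2.3]
width: 53.4
```

Run:
```python
from h import *
q=rot(90+FY)
t=SEAT-24*FX-FV*6;t[2]=45
plan((t,q))
e=shot('wrist','w9.png');p=readout.read_state()['eef_pos'];print(fix(p),shimtop(e,p[2]+9))
```

```text
at [ 516.5 -230.7   81.8] [-89.7   0.   86.1] F [ 0.5 -0.1 -2.3] w 53.4 t 33.0
[[-0.12, 0.92, 0.05, -0.07, 0.15, -0.01]]
[-21.84  -0.94  57.99] (array([260, 188], dtype=int32), array([379, 189], dtype=int32), [array([-58.8, -28.6,  67. ]), array([-59.1,  25.6,  67. ])])
```

View pics/w9.png

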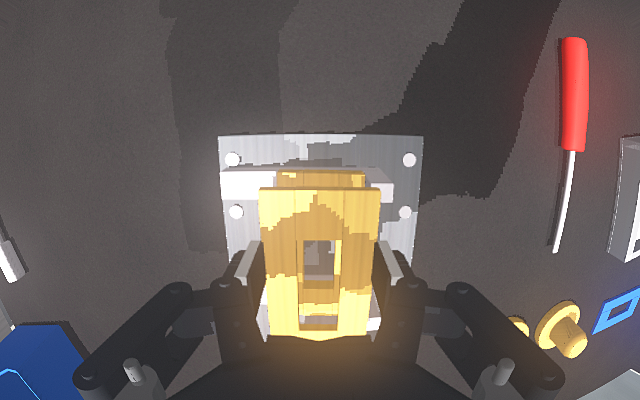

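Emit:
apply_moves(
  commands=[
    [[-0.08,0.05,0,0,0.1,0],[-0.06,0.2,0,0,0.05,0],[0,0.3,0,0,0,0],[0,0.25,0,0,0,0],[0,0.1,0,0,0,0],[0,0,0,0,0,0],[0,0,0,0,0,0]],
  ],
)

```text
clock: 33.63
eef_pos: [516.9, -234.6, 43.6]
tool_rot: [-1.567, 0.0, 1.492]
force: [0.4, 0.9, -2.3]
width: 53.5
```

Run:
```python
from h import *
q=rot(90+FY)
t=SEAT-21.5*FX-FV*5;t[2]=35
plan((t,q))
p=readout.read_state()['eef_pos'];print(fix(p))
```

```text
at [ 516.9 -234.6   43.6] [-89.8   0.   85.5] F [ 0.4  0.9 -2.3] w 53.5 t 33.6
[[0.0, 0.21, 0.01, -0.04, 0.01, 0.0]]
[-21.18  -5.08  19.58]
```

Emit:
apply_moves(
  commands=[
    [[0,0.1,0,0,0,0],[0,0.08,0,0,0,0],[0,0,0,0,0,0]],
  ],
)

```text
clock: 33.88
eef_pos: [517.2, -234.7, 35.9]
tool_rot: [-1.568, 0.0, 1.492]
force: [-0.5, 0.6, -0.0]
width: 53.7
```

Emit:
apply_moves(
  commands=[
    [[0,0.04,0,0,0,0],[0,0.03,0,0,0,0]],
  ],
)

```text
clock: 34.05
eef_pos: [517.2, -234.7, 33.7]
tool_rot: [-1.568, 0.001, 1.492]
force: [-1.8, 0.9, 3.1]
width: 53.6
```

Touching. Push to the side stops, then the end stop.

Emit:
apply_moves(
  commands=[
    [[0.08,-0.01,0,0,0,0],[0.08,0,0,0,0,0],[0,0,0,0,0,0]],
  ],
)

```text
clock: 34.3
eef_pos: [518.4, -230.2, 35.1]
tool_rot: [-1.571, 0.003, 1.489]
force: [-1.0, 0.3, 1.0]
width: 53.1
```

Emit:
apply_moves(
  commands=[
    [[0.05,0,0,0,0,0],[0.05,0,0,0,0,0]],
  ],
)

```text
clock: 34.47
eef_pos: [518.4, -230.0, 35.3]
tool_rot: [-1.572, 0.008, 1.489]
force: [-1.8, -6.1, -1.5]
width: 53.3
```

Emit:
apply_moves(
  commands=[
    [[0,0.02,-0.05,0,0,0],[0,0,-0.05,0,0,0],[0,0,0,0,0,0]],
  ],
)

```text
clock: 34.72
eef_pos: [521.3, -230.4, 34.5]
tool_rot: [-1.569, 0.009, 1.489]
force: [-0.7, -2.7, 1.4]
width: 53.7
```

Emit:
apply_moves(
  commands=[
    [[0.02,0,-0.05,0,0,0],[0,0,-0.05,0,0,0]],
  ],
)

```text
clock: 34.88
eef_pos: [521.6, -230.5, 34.2]
tool_rot: [-1.561, 0.009, 1.488]
force: [-6.3, -0.1, 4.7]
width: 53.4
```

Emit:
apply_moves(
  commands=[
    [[0,0,0.02,0,0,0],[0,0,0,0,0,0],[0,0,0,0,0,0]],
  ],
  claw=68,
)

```text
clock: 35.13
eef_pos: [522.0, -228.7, 34.1]
tool_rot: [-1.563, 0.007, 1.489]
force: [0.2, 0.6, 0.2]
width: 67.5
```

Emit:
apply_moves(
  commands=[
    [[0,-0.3,0,0,0,0],[0,-0.6,0,0,0,0],[0,-0.6,0,0,0,0],[0,-0.3,0,0,0,0],[0,0,0,0,0,0]],
  ],
)

```text
clock: 35.55
eef_pos: [525.1, -225.1, 110.6]
tool_rot: [-1.565, 0.004, 1.493]
force: [0.9, -0.7, 0.5]
width: 68.0
```

Run:
```python
from h import *
q=rot(90+FY)
t=SEAT-66*FV
p=readout.read_state()['eef_pos'];print(fix(p))
plan((t*[1,1,0]+[0,0,p[2]],q),(t*[1,1,0]+[0,0,17],q))
```

```text
[-13.77376231   4.981593    86.61822647]
at [ 525.1 -225.1  110.6] [-89.7   0.2  85.5] F [ 0.9 -0.7  0.5] w 68.0 t 35.5
[[-0.89, 0.0, -0.17, -0.03, 0.01, -0.02], [-0.89, 0.0, -0.17, -0.03, 0.01, -0.02], [0.0, 0.78, 0.0, 0.0, 0.0, 0.0], [0.0, 0.78, 0.0, 0.0, 0.0, 0.0], [0.0, 0.78, 0.0, 0.0, 0.0, 0.0]]
```

Emit:
apply_moves(
  commands=[
    [[-0.6,0,-0.15,0,0,0],[-0.8,0,-0.15,0,0,0],[-0.3,0,-0.03,0,0,0],[-0.1,0,0,0,0,0],[0,0,0,0,0,0],[0,0,0,0,0,0]],
  ],
  claw=0,
)

```text
clock: 36.05
eef_pos: [535.5, -296.2, 112.7]
tool_rot: [-1.57, 0.002, 1.498]
force: [-0.2, 0.2, -0.1]
width: 0.2
```

Run:
```python
from h import *
q=rot(90+FY)
t=SEAT-66*FV
p=readout.read_state()['eef_pos'];print(fix(p))
plan((t*[1,1,0]+[0,0,17],q))
```

```text
[  2.3341457  -65.05397448  88.65624692]
at [ 535.5 -296.2  112.7] [-90.    0.1  85.8] F [-0.2  0.2 -0.1] w 0.2 t 36.0
[[-0.01, 0.8, 0.02, 0.0, 0.03, -0.01], [-0.01, 0.8, 0.02, 0.0, 0.03, -0.01], [-0.01, 0.8, 0.02, 0.0, 0.03, -0.01]]
```

Emit:
apply_moves(
  commands=[
    [[0,0.5,0.02,0,0.03,0],[0,0.8,0.02,0,0.03,0],[0,0.6,0.02,0,0.03,0],[0,0.25,0,0,0,0],[0,0,0,0,0,0],[0,0,0,0,0,0]],
  ],
)

```text
clock: 36.55
eef_pos: [534.9, -286.9, 24.6]
tool_rot: [-1.571, -0.004, 1.498]
force: [0.6, -0.6, 0.4]
width: 0.3
```

Run:
```python
from h import *
q=rot(90+FY)
t=SEAT-50*FV
p=readout.read_state()['eef_pos'];print(fix(p))
plan((t*[1,1,0]+[0,0,17],q))
```

```text
[  0.96603923 -55.8039975    0.58869947]
at [ 534.9 -286.9   24.6] [-90.   -0.2  85.8] F [ 0.6 -0.6  0.4] w 0.3 t 36.5
[[0.14, 0.19, 0.02, 0.0, 0.08, 0.04]]
```

Emit:
apply_moves(
  commands=[
    [[0.05,0.15,0,0,0.05,0],[0.08,0.1,0,0,0.05,0],[0.06,0,0,0,0,0],[0.05,0,0,0,0,0]],
  ],
)

```text
clock: 36.88
eef_pos: [538.2, -276.3, 17.2]
tool_rot: [-1.576, -0.003, 1.489]
force: [0.0, -0.2, -0.7]
width: 0.5
```

Emit:
apply_moves(
  commands=[
    [[0.05,0,0,0,0,0],[0.05,0,0,0,0,0],[0.05,0,0,0,0,0]],
  ],
)

```text
clock: 37.13
eef_pos: [539.6, -272.8, 18.8]
tool_rot: [-1.579, 0.002, 1.488]
force: [-0.5, -5.5, -3.2]
width: -0.3
```

Emit:
apply_moves(
  commands=[
    [[0.08,0,0,0,0,0],[0.06,0,0,0,0,0]],
  ],
)

```text
clock: 37.3
eef_pos: [539.6, -273.0, 19.4]
tool_rot: [-1.581, 0.009, 1.485]
force: [-0.3, -4.3, -1.1]
width: -0.5
```

Emit:
apply_moves(
  commands=[
    [[-0.3,0,0,0,0,0],[-0.4,0,0.2,0,0,0],[-0.2,-0.3,0.8,0,0,0],[0,-0.2,0.9,0,0,0],[0,0,0.8,0,0,0],[0,0,0.4,0,0,0],[0,0,0,0,0,0]],
  ],
)

```text
clock: 37.88
eef_pos: [410.3, -301.4, 39.7]
tool_rot: [-1.586, 0.008, 1.485]
force: [-0.1, 0.3, 0.3]
width: 0.1
```

Run:
```python
from h import *
q=rot(90+FY)
t=SEAT-82*FX
p=readout.read_state()['eef_pos'];print(fix(p))
plan((t*[1,1,0]+[0,0,p[2]],q))
```

```text
[-122.06609517  -80.26087056   15.72416684]
at [ 410.3 -301.4   39.7] [-90.9   0.5  85.1] F [-0.1  0.3  0.3] w 0.1 t 37.9
[[0.67, 0.0, -0.33, 0.06, -0.02, -0.03], [0.67, 0.0, -0.33, 0.06, -0.02, -0.03], [0.67, 0.0, -0.33, 0.06, -0.02, -0.03]]
```

Emit:
apply_moves(
  commands=[
    [[0.5,0,-0.2,0.05,0,0],[0.7,0,-0.3,0.05,0,0],[0.6,0,-0.2,0.05,0,0],[0.3,0,-0.1,0,0,0],[0,0,0,0,0,0],[0,0,0,0,0,0]],
  ],
)

```text
clock: 38.38
eef_pos: [457.0, -222.1, 40.6]
tool_rot: [-1.581, 0.009, 1.478]
force: [-0.8, -0.8, 0.8]
width: -0.1
```

Run:
```python
from h import *
q=rot(90+FY)
t=SEAT-75*FX
p=readout.read_state()['eef_pos'];print(fix(p))
plan((t*[1,1,0]+[0,0,17],q))
```

```text
[-81.85319927   2.58512718  16.58832381]
at [ 457.  -222.1   40.6] [-90.6   0.5  84.7] F [-0.8 -0.8  0.8] w -0.1 t 38.4
[[-0.06, 0.59, -0.17, 0.12, -0.14, -0.11]]
```

Emit:
apply_moves(
  commands=[
    [[-0.05,0.3,-0.02,0.1,-0.1,-0.1],[0,0.3,-0.05,0,0,0],[0,0.05,-0.05,0,0,0],[0,0,0,0,0,0]],
  ],
)

```text
clock: 38.72
eef_pos: [463.9, -228.5, 13.8]
tool_rot: [-1.576, 0.002, 1.485]
force: [0.2, 0.1, 0.5]
width: -0.2
```

Emit:
apply_moves(
  commands=[
    [[0,0,-0.08,0,0,0],[0,0,-0.08,0,0,0],[0,0,-0.06,0,0,0]],
  ],
)

```text
clock: 38.97
eef_pos: [471.7, -230.8, 13.6]
tool_rot: [-1.574, 0.003, 1.481]
force: [-0.4, 0.2, -0.6]
width: 0.4
```

Run:
```python
from h import *
s=readout.read_state();print(fix(s['eef_pos']),s['force'])
```

```text
[-66.55545927  -4.96342725 -10.42093438] [-0.38953057  0.21117006 -0.61812987]
```

Emit:
apply_moves(
  commands=[
    [[0,-0.15,0,0,0,0],[0,-0.12,0,0,0,0],[0,0,0,0,0,0],[0,0,-0.03,0,0,0]],
  ],
)

```text
clock: 39.3
eef_pos: [473.3, -231.2, 26.6]
tool_rot: [-1.574, 0.003, 1.481]
force: [-3.3, -0.1, -2.3]
width: 0.3
```

Emit:
apply_moves(
  commands=[
    [[0,0,-0.05,0,0,0],[0,0,-0.05,0,0,0]],
  ],
)

```text
clock: 39.47
eef_pos: [473.3, -231.1, 26.6]
tool_rot: [-1.567, 0.003, 1.48]
force: [-4.8, 0.3, 2.7]
width: -0.1
```

Emit:
apply_moves(
  commands=[
    [[0,0,-0.1,0,0,0],[0,0,-0.1,0,0,0]],
  ],
)

```text
clock: 39.63
eef_pos: [473.1, -230.9, 26.0]
tool_rot: [-1.55, 0.001, 1.479]
force: [-8.1, 0.4, 5.4]
width: -0.1
```

Emit:
apply_moves(
  commands=[
    [[0,0,0.2,0,0,0],[0,-0.1,0.4,0,0,0],[0,-0.8,0.2,0,0,0],[0,-0.9,0,0,0,0],[0,-0.9,0,0,0,0],[0,-0.9,0,0,0,0],[0,-0.6,0,0,0,0],[0,0,0,0,0,0]],
  ],
)

```text
clock: 40.3
eef_pos: [446.3, -227.3, 199.8]
tool_rot: [-1.558, 0.001, 1.481]
force: [0.5, 0.4, -0.4]
width: 0.1
```

Run:
```python
from h import *
q=rot(90+FY)
p=readout.read_state()['eef_pos'];print(fix(p))
t=SEAT+112*FX
plan((t*[1,1,0]+[0,0,215],q))
e=shot('wrist');s=shot('side');c=shot('scene')
u=lambda i,x,y,w,h:cv2.resize(i[y:y+h,x:x+w],(400,300),interpolation=2)
cv2.imwrite('pics/m4.png',np.vstack([np.hstack([u(e['image'],200,90,200,150),u(e['image'],440,60,200,150)]),np.hstack([u(s['image'],310,225,120,90),u(s['image'],235,140,120,90)])])[:,:,::-1])
```

```text
[-92.066378    -3.5070742  175.76573898]
at [ 446.3 -227.3  199.8] [-89.3   0.1  84.9] F [ 0.5  0.4 -0.4] w 0.1 t 40.3
[[0.02, -0.07, -0.85, -0.02, -0.02, 0.0], [0.02, -0.07, -0.85, -0.02, -0.02, 0.0], [0.02, -0.07, -0.85, -0.02, -0.02, 0.0], [0.02, -0.07, -0.85, -0.02, -0.02, 0.0], [0.02, -0.07, -0.85, -0.02, -0.02, 0.0], [0.02, -0.07, -0.85, -0.02, -0.02, 0.0]]
```

View pics/m4.png

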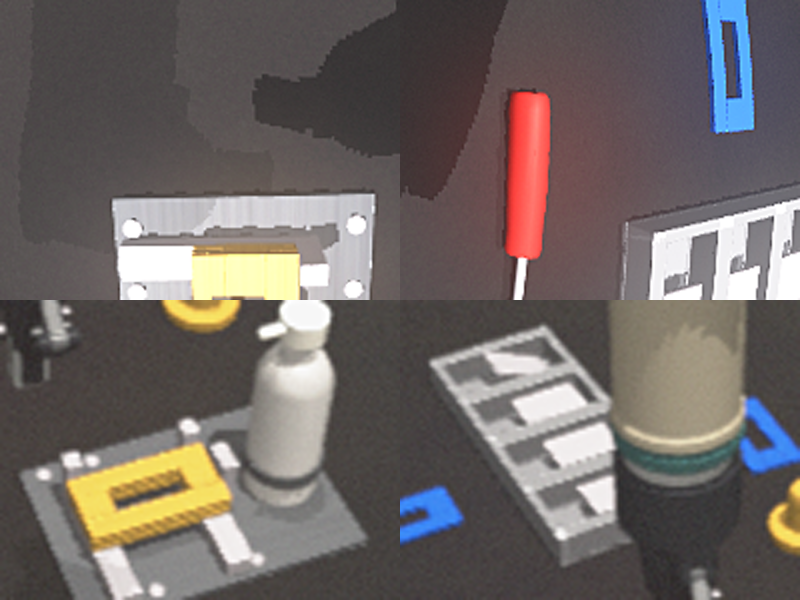

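Emit:
apply_moves(
  commands=[
    [[0,-0.5,-0.3,0,0,0],[0,-0.3,-0.8,0,0,0],[0,0,-0.85,0,0,0],[0,0,-0.85,0,0,0],[0,0,-0.85,0,0,0],[0,0,-0.6,0,0,0],[0,0,-0.3,0,0,0],[0,0,0,0,0,0]],
  ],
)

```text
clock: 41.12
eef_pos: [622.9, -240.1, 202.3]
tool_rot: [-1.521, -0.009, 1.48]
force: [1.2, 0.3, -0.6]
width: -0.1
```

Run:
```python
from h import *
q=rot(90+FY)
plan(([651,-239.5,200],q))
```

```text
at [ 622.9 -240.1  202.3] [-87.2  -0.5  84.8] F [ 1.2  0.3 -0.6] w -0.1 t 41.1
[[0.08, 0.02, -0.7, -0.57, -0.12, 0.11]]
```

Emit:
apply_moves(
  commands=[
    [[0.05,-0.2,-0.4,-0.4,-0.1,0.1],[0.03,-0.1,-0.3,-0.2,0,0.05],[0,0,-0.1,0,0,0],[0,0,0,0,0,0],[0,0,0,0,0,0]],
  ],
)

```text
clock: 41.53
eef_pos: [654.3, -238.4, 208.0]
tool_rot: [-1.568, 0.002, 1.49]
force: [-0.1, 0.4, -0.2]
width: 0.0
```

Run:
```python
from h import *
q=rot(90+FY)
plan(([651,-239.5,195],q))
```

```text
at [ 654.3 -238.4  208. ] [-89.9   0.1  85.4] F [-0.1  0.4 -0.2] w 0.0 t 41.5
[[-0.03, 0.33, 0.08, -0.03, 0.0, -0.03]]
```

Emit:
apply_moves(
  commands=[
    [[0,0.2,0.08,0,0,0],[0,0.15,0,0,0,0],[0,0.12,0,0,0,0],[0,0,0,0,0,0]],
  ],
)

```text
clock: 41.87
eef_pos: [648.7, -239.0, 188.3]
tool_rot: [-1.568, 0.003, 1.489]
force: [-0.1, 0.6, 0.1]
width: -0.0
```

Emit:
apply_moves(
  commands=[
    [[0,0.1,0,0,0,0],[0,0.1,0,0,0,0],[0,0.1,0,0,0,0]],
  ],
)

```text
clock: 42.12
eef_pos: [649.2, -239.4, 178.6]
tool_rot: [-1.57, 0.004, 1.488]
force: [-10.0, 4.0, 35.9]
width: -0.0
```

Emit:
apply_moves(
  commands=[
    [[0,0,0,0,0,0],[0,-0.4,0,0,0,0],[0,-0.7,0,0,0,0],[0,-0.5,0.5,0,0,0],[0,0,0.9,0,0,0],[0,0,0.9,0,0,0],[0,0,0.6,0,0,0],[0,0,0,0,0,0]],
  ],
)

```text
clock: 42.78
eef_pos: [530.5, -228.8, 244.9]
tool_rot: [-1.572, 0.004, 1.489]
force: [0.2, 0.3, -0.5]
width: 0.1
```

Run:
```python
from h import *
q=rot(95.37);t=S['C']-10*U
plan((t*[1,1,0]+[0,0,130],q))
```

```text
at [ 530.5 -228.8  244.9] [-90.1   0.3  85.3] F [ 0.2  0.3 -0.5] w 0.1 t 42.8
[[0.9, 0.16, 0.12, 0.0, -0.12, 0.0], [0.9, 0.16, 0.11, 0.0, -0.12, 0.0], [0.9, 0.17, 0.1, 0.0, -0.12, 0.0], [0.9, 0.17, 0.09, 0.0, -0.12, 0.0], [0.9, 0.17, 0.08, 0.0, -0.12, 0.0], [0.9, 0.17, 0.07, 0.0, -0.12, 0.0], [0.9, 0.17, 0.06, 0.0, -0.12, 0.0], [0.9, 0.17, 0.06, 0.0, -0.12, 0.0]]
[[0.9, 0.17, 0.05, 0.0, -0.12, 0.0], [0.91, 0.17, 0.04, 0.0, -0.12, 0.0], [0.91, 0.17, 0.03, 0.0, -0.12, 0.0], [0.91, 0.17, 0.02, 0.0, -0.12, 0.0], [0.91, 0.17, 0.01, 0.0, -0.12, 0.0], [0.91, 0.17, 0.0, 0.0, -0.12, 0.0], [0.91, 0.17, -0.01, 0.0, -0.12, 0.0], [0.91, 0.17, -0.02, 0.0, -0.12, 0.0]]
[[0.91, 0.17, -0.03, 0.0, -0.12, 0.0]]
```

Emit:
apply_moves(
  commands=[
    [[0.6,0.05,0.1,0,-0.12,0],[0.9,0.1,0.1,0,-0.12,0],[0.9,0.15,0.1,0,-0.12,0],[0.9,0.15,0.1,0,-0.12,0],[0.9,0.15,0.08,0,-0.12,0],[0.9,0.15,0.07,0,-0.12,0],[0.9,0.15,0.06,0,-0.12,0],[0.9,0.15,0.06,0,-0.12,0]],
  ],
)

```text
clock: 43.45
eef_pos: [520.7, 44.4, 199.3]
tool_rot: [-1.582, 0.013, 1.552]
force: [0.6, 0.7, 0.2]
width: 0.1
```

Emit:
apply_moves(
  commands=[
    [[0.9,0.15,0.05,0,-0.12,0],[0.9,0.15,0.04,0,-0.12,0],[0.9,0.15,0.03,0,-0.12,0],[0.9,0.15,0.02,0,-0.12,0],[0.9,0.15,0,0,-0.12,0],[0.9,0.15,0,0,-0.12,0],[0.7,0.1,0,0,-0.12,0],[0.4,0,0,0,-0.1,0]],
  ],
)

```text
clock: 44.12
eef_pos: [510.8, 325.6, 150.8]
tool_rot: [-1.583, 0.009, 1.645]
force: [0.2, 0.9, -0.0]
width: -0.2
```

Emit:
apply_moves(
  commands=[
    [[0,0,0,0,0,0],[0,0,0,0,0,0]],
  ],
)

```text
clock: 44.28
eef_pos: [509.2, 332.7, 149.4]
tool_rot: [-1.583, 0.006, 1.654]
force: [0.1, -0.8, -0.7]
width: -0.1
```

Run:
```python
from h import *
q=rot(95.37);t=S['C']-10*U
plan((t*[1,1,0]+[0,0,50],q))
```

```text
at [509.2 332.7 149.4] [-90.7   0.3  94.8] F [ 0.1 -0.8 -0.7] w -0.1 t 44.3
[[0.46, 0.82, 0.06, 0.04, -0.04, -0.02], [0.45, 0.83, 0.06, 0.04, -0.04, -0.02], [0.45, 0.83, 0.05, 0.04, -0.04, -0.02]]
```

Emit:
apply_moves(
  commands=[
    [[0.5,0.3,0.06,0.04,0,0],[0.5,0.7,0.06,0.04,0,0],[0.3,0.8,0.05,0.04,0,0],[0.1,0.4,0,0,0,0],[0,0.1,0,0,0,0],[0,0,0,0,0,0]],
  ],
)

```text
clock: 44.78
eef_pos: [505.2, 380.8, 55.1]
tool_rot: [-1.578, 0.009, 1.642]
force: [0.1, -0.0, 1.2]
width: -0.3
```

Run:
```python
from h import *
q=rot(95.37);t=S['C']-10*U
plan((t*[1,1,0]+[0,0,40],q))
```

```text
at [505.2 380.8  55.1] [-90.4   0.5  94.1] F [ 0.1 -0.   1.2] w -0.3 t 44.8
[[0.15, 0.38, 0.16, 0.08, -0.26, -0.11]]
```

Emit:
apply_moves(
  commands=[
    [[0.15,0.15,0.15,0.05,-0.2,-0.1],[0.05,0.2,0.05,0,0,0],[0,0.15,0,0,0,0],[0,0.1,0,0,0,0]],
  ],
)

```text
clock: 45.12
eef_pos: [497.8, 385.8, 33.6]
tool_rot: [-1.575, -0.001, 1.656]
force: [-3.7, -0.2, 3.4]
width: -0.2
```

Emit:
apply_moves(
  commands=[
    [[0,0.1,0,0,0,0],[0,0.08,0,0,0,0]],
  ],
)

```text
clock: 45.28
eef_pos: [497.1, 385.8, 27.4]
tool_rot: [-1.574, -0.001, 1.656]
force: [-8.3, -4.6, 33.8]
width: -0.1
```

Level. Retreat up and away and check everything.

Emit:
apply_moves(
  commands=[
    [[0,-0.5,0,0,0,0],[0,-0.9,0,0,0,0],[0,-0.9,0,0,0,0],[0.3,-0.9,0.3,0,0,0],[0.6,-0.5,0.3,0,0,0],[0.9,0,0.3,0,0,0],[0.6,0,0.2,0,0,0],[0,0,0,0,0,0]],
  ],
)

```text
clock: 45.95
eef_pos: [454.2, 477.7, 182.8]
tool_rot: [-1.589, -0.005, 1.644]
force: [-0.2, 1.5, 0.1]
width: 0.0
```

Emit:
apply_moves(
  commands=[
    [[0.5,0,0.3,0,0,0],[0.8,0,0.4,0,0,0],[0.8,0,0.4,0,0,0],[0.5,0,0,0,0,0],[0,0,0,0,0,0],[0,0,0,0,0,0]],
  ],
)

```text
clock: 46.45
eef_pos: [408.4, 580.6, 181.6]
tool_rot: [-1.601, -0.005, 1.639]
force: [0.1, -0.4, -0.3]
width: 0.2
```

Run:
```python
from h import *
print(readout.read_state()['eef_pos'])
s=shot('side');c=shot('scene')
u=lambda i,x,y,w,h:cv2.resize(i[y:y+h,x:x+w],(400,300),interpolation=2)
cv2.imwrite('pics/m5.png',np.vstack([np.hstack([u(c['image'],320,130,120,90),u(c['image'],215,235,120,90)]),np.hstack([u(s['image'],235,140,120,90),u(s['image'],310,225,120,90)])])[:,:,::-1])
for n,d in(('scene',c),('side',s)):
    m=cv2.inRange(cv2.cvtColor(d['image'],cv2.COLOR_RGB2HSV),(15,90,90),(32,255,255))
    for k in cv2.findContours(m,cv2.RETR_EXTERNAL,cv2.CHAIN_APPROX_NONE)[0]:
        b=cv2.boundingRect(k)
        if cv2.contourArea(k)>60 and b[1]>130: print(n,b)
    for p in([-55,-28],[55,-28],[55,28],[-55,28]): print([np.round(proj(d,SEAT*[1,1,0]+(p[0]+dx)*FX+p[1]*FV+[0,0,42])) for dx in(0,2)])
```

```text
[408.41239746 580.57867711 181.63500431]
scene (342, 253, 27, 27)
scene (244, 249, 34, 41)
scene (363, 235, 26, 27)
[array([244., 260.]), array([244., 260.])]
[array([266., 288.]), array([267., 288.])]
[array([284., 276.]), array([284., 276.])]
[array([261., 249.]), array([261., 250.])]
side (330, 268, 50, 32)
side (345, 193, 37, 42)
[array([338., 297.]), array([339., 296.])]
[array([380., 284.]), array([380., 284.])]
[array([370., 268.]), array([371., 268.])]
[array([330., 279.]), array([331., 279.])]
```

View pics/m5.png

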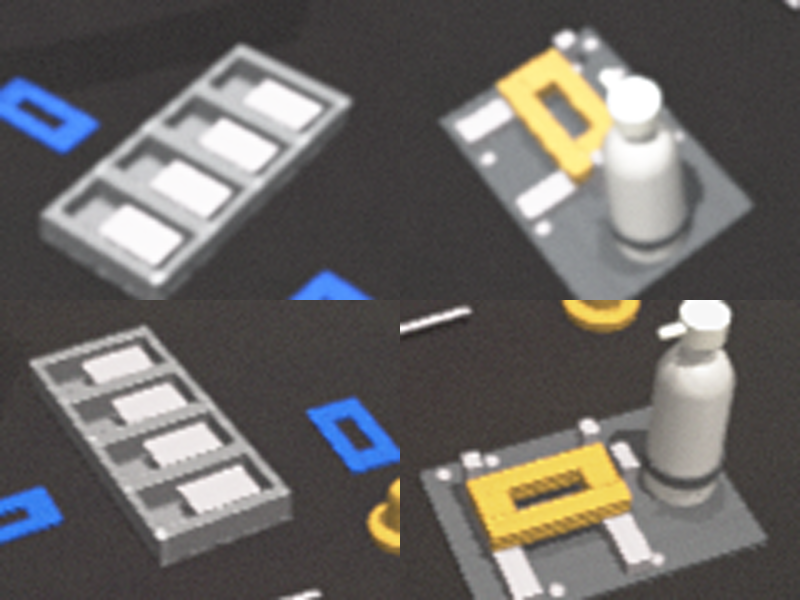

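```bash
python3 -c "
from cell import finish_job
print(finish_job())"
```

```text
the job is handed in; nothing more can be done
None
```

The job is done and handed in at about 46 s of robot time. All three shims present (the fourth pocket was empty) were tipped up and stacked flat on the fixture bars. I pushed each one against the side stops and the end stop, then squared the whole pack with closed fingers. After that I pressed the oiler cap until the force rose to about 36 N, well past the 7 N for full travel, and let it go. I pressed the last case floor level after the oiling; the other two were levelled along the way.

**Last checks:**
- **Pack:** its outline in both fixed cameras matched the predicted seat outline to about a pixel. The squaring pushes met firm resistance: about 5 N against the side stops and 8 N against the end stop.
- **Case and cap:** all four pocket floors look level, and the cap looks sprung back up.
- **Bystanders:** the bushings' outlines were unchanged from the start. I did not measure the screwdriver, but the arm never went near it.

**Less certain:**
- **End stop:** my estimate of the fixture's position along the shim length differed by 1–2 mm from where the shims met the end stop. I relied on the contact forces there rather than a close-up picture of the flush edge.
- **Pressing force:** two floor presses and one shim press read higher than needed (up to 49 N at the wrist). They were made with the fingertips and stayed under the wrist limit.

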